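# Fit the spout and screw ring to the trainer cup

## Task

Put the open pink trainer cup together: drop the grey hard spout into the recess in the cup's mouth so that it lies flat on the ledge, let go of it, then put the pink screw ring over the spout and screw it on clockwise until it is snug, finger-tight and not forced. Do not ram either part into the cup, and leave everything else on the shelf and the rack where it is.

Things in the scene. Friction and masses are not known exactly. Their poses are not given: they have to be found in the camera images.
- cup: Open pink plastic trainer cup, two side handles, mouth up in the front of the white drying rack, 104 mm tall; its handles are trapped between rack prongs, so it cannot turn or move. Origin: centre of its underside, 16 mm above the shelf, z up. Body 72 mm across; shoulder ends 81 mm up, then a neck 49 mm across up to the rim. In the mouth: a round recess 42.6 mm across, 3 mm deep, with a flat ledge.
- cup_seat (a point): Point on the cup's axis level with the ledge in its mouth, 101 mm above the cup's underside and 3 mm below the rim: the spout's origin belongs here. Axes as the cup's.
- cup_rim (a point): Centre of the cup's rim, 104 mm above its underside. Outside below it the neck carries a coarse four-start thread, ridges 54.6 mm across, 28 mm rise a turn, tightened clockwise seen from above; where the starts lie is not marked and must be felt.
- spout: Grey hard silicone spout standing on its flange. Origin: centre of the flange's underside, z up. Flange 40 mm across, 6 mm thick, lower edge chamfered (36 mm across at the bottom); boss 25 mm across up to 11 mm; then the upright mouthpiece, 24 mm wide along x, 13 mm thick along y, from 11 to 38 mm up: grip it across the 13 mm. 30 g. Any yaw will do. Seated, the flange stands 3 mm above the rim.
- spout_bead (a point): Centre of the flange's upper face, 6 mm above the spout's underside. Its springy sealing bead, on which the ring's lip bears, gives 1 mm under 30 N; once the ring is tight, each further degree adds about 2 N.
- ring: Pink plastic screw ring lying right way up. Origin: centre of its underside, z up. 66 mm across, ribbed outside, 21 mm tall, 30 g; skirt 57 mm across inside with four lugs near the bottom, hidden from above; at the top an inward lip 4 mm thick with a 32 mm hole for the mouthpiece. Can be regripped at will; the thread holds by friction when let go.
- ring_top (a point): Centre of the ring's top, 21 mm above its underside. Let down over the seated spout, the ring first rests on the thread, underside 2 to 9 mm below the ledge. Pressed lightly and turned clockwise it sinks 4.5 mm per rad; after 0.8 to 2.6 rad the lip is on the bead, underside 11 mm below the ledge, and the resistance climbs: 0.15 to 0.4 N m is snug, 0.7 too tight.
- dry_cup_a: Pink trainer cup drying upside down on the rack, 104 mm tall, 72 mm across, two handles; bystander. Origin: centre of its underside.
- dry_cup_b: The second pink trainer cup drying upside down on the rack, the same; bystander. Origin: centre of its underside.
- glass_jar: Small glass jar with a hinged glass lid and wire clasp, closed, 72 mm across, 92 mm tall; bystander. Origin: centre of its underside.
- snack_bowl: Orange plastic snack bowl, 114 mm across, 46 mm tall; bystander. Origin: centre of its underside.
- toddler_spoon: Toddler's spoon with a thick grey handle, 150 mm long, lying on the shelf along its x; bystander. Origin: middle of its length, on the shelf.
- travel_cap: Flat white travel cap, a disc 60 mm across and 11 mm thick without a hole; bystander. Origin: centre of its underside.
- salt_tub: Blue plastic salt tub with a white cap, 64 mm across, 100 mm tall; bystander. Origin: centre of its underside.

How it is judged:
By the outcome, as a careful person would: the job done as asked, in the order asked, and still so for the second after the job is handed in, with the robot touching nothing.
It also fails if it takes over 72 s, if anything falls off the work surface, if the arm or the gripper's body presses on something with over 40 N, if the wrist force passes 120 N, or if a joint passes its speed limit or range.

## Robot

A 7-joint arm with a two-finger parallel gripper is mounted at the origin on the work surface. World frame = base frame: x ahead of the robot, y to its left, z up, the work surface at z = 0. Lengths are in m, angles in rad, forces in N, time in s.
With the tool pointing down it reaches from about 0.35 to 0.9 m from the base axis. Payload 7.2 kg.
Tool frame: the origin (TCP) lies on the centre line of the jaws, within the pads' length; the fingertips stand 17 mm ahead of it and the grasp point (between the pads) lies 2 mm behind it; z points along the fingers, y is the line along which they close (so a half turn about z gives the same grasp; the last joint's range is limited). The gripper opens to 88 mm and grips with 3 to 60 N. Pads are 20 mm wide; open, the fingers measure 115 mm over their backs; the gripper's body (75 mm by 178 mm) begins 61 mm behind the grasp point.
Start: joints at [-1.237, 0.411, -0.013, 1.596, 0.006, 1.134, -0.082], TCP at [0.244, 0.575, 0.206] pointing down, gripper open.
Joint ranges: [-2.95, 2.95], [-0.29, 1.99], [-1.47, 1.44], [0.14, 2.54], [-1.03, 4.17], [0.13, 1.85], [-2.86, 2.86]. Speed limits (rad/s): [2.39, 2.39, 3.01, 3.01, 3.14, 3.14, 3.14].

## Interface

Orientations are given as a 3x3 rotation matrix whose columns are the frame's x, y, z axes.
In Python, from rig import manip gives the robot as it stands. The module is installed in compiled form; this text tells all that it offers.
- The arm moves only by the tool apply_moves, never from a script. Its arguments are lists of equal length, an entry for each row: "translation": the shift along the tool's x, y, z in mm, a list of three; "spin": the turn about the tool's z in degrees. In form: {"translation": [[tx, ty, tz], ...], "spin": [spin, ...]}. A call has 1 to 20 rows; each row shifts and turns the commanded pose from where the row before left it, along the tool's axes as they then stand; what a row does not reach is not made up. A row lasts 1/10 s, in which the tool goes at most 50 mm and 8.59 degrees, less where a joint would pass 70% of its speed; a pose out of reach is approached as far as the arm can. A call is refused whole if a number of a shift passes 50 or a number of a turn 8.59, either way. A call with a gripper value outside its range is refused whole. "hand" is the finger opening in mm, from 0 to 87.8, set as the call begins (left out, the last holds). The fingers move at their own pace and stop on an object; the grip force is fixed at half the most. Time passes only in rows, so rows that do not move let the fingers close. It gives the time, the measured TCP pose, the force, the opening and the grip force at its end, in the units of the state.
- manip.sense(): the state, without advancing time (a new reading comes with each control period).
- manip.snapshot(name): name is "scene" or "side" or "wrist"; returns the picture (420x560x3 uint8, blue, green, red); there is no depth.
- manip.camera_params(name): a dict with "vertical_fov" (degrees; the focal length in pixels is half the picture's height over the tangent of half this angle, whatever the lens; pixels are square), "cx", "cy" (the principal point, pixels), "R" (3x3) and "t" (3): a world point X has camera coordinates R X + t; the wrist camera has in their place "hand_eye" (4x4, takes a point from camera to tool coordinates, whose origin is the TCP and whose axes are the flange's). Camera axes: x right, y down, z forward; pixel columns grow to the right and rows downward; lengths in m; the calibration is good to about 2 mm. A picture is of the moment at which its call begins: read the wrist's pose just before it. camera_params takes no time and is no camera call.
- manip.finish_job(): hands the job in; it is judged then, once.
The state is a dict: "time_s": time; "joints": joint angles; "qd": joint speeds; "effort": joint torques, N m; "ee_pos": TCP position; "tool_rot": TCP orientation; "ft_force": force on the tool from outside, world axes, zero at the start; "moment": the same for the moment, N m; "finger_gap": finger opening in m; "grip_force": force on a finger pad.
Only numpy, scipy, OpenCV 4.12 (cv2) and the standard library are available. Lean on these libraries where they do the work, as an engineer would, in place of code of your own. Each camera call takes 0.05 s, during which the arm holds its last target. There are 200 camera calls.

## Working session

There is one attempt and no reset: what is moved stays moved. The work goes in short steps, Python scripts to look and compute and a tool call to move; the robot and the scene stay as the last step left them, time stands still between calls to the robot, and variables do not carry over. Pictures are saved under pics/ and viewed, at most 10 in all, crops included, and the job is handed in when it is done.

Besides the shell and the picture viewer there is one more tool, called after "Request:" as name(argument=value, ...), one argument or row to a line, values as JSON. apply_moves: Moves the arm, as the interface text tells. Its arguments: {"type":"object","properties":{"translation":{"type":"array","items":{"type":"array","items":{"type":"number"}}},"spin":{"type":"array","items":{"type":"number"}},"hand":{"type":"number"}},"required":["translation","spin"]}

```bash
mkdir -p pics
python3 - <<'E'
from rig import manip
import cv2,numpy as np
np.set_printoptions(precision=4,suppress=True)
s=manip.sense();print(s)
for n in("scene","side","wrist"):
    im=manip.snapshot(n);cv2.imwrite(f"pics/{n}0.png",im);print(n,manip.camera_params(n))
E
```

```text
{'time_s': 0.0, 'joints': array([-1.2372,  0.4119, -0.0127,  1.597 ,  0.0056,  1.1343, -0.0822]), 'qd': array([-0.001 , -0.001 , -0.    , -0.0018,  0.0009,  0.001 ,  0.0006]), 'effort': array([ -0.0001, -58.795 ,   0.6418, -29.1068,  -0.0538,   0.0185,
         0.0002]), 'ee_pos': array([0.2443, 0.5747, 0.2047]), 'tool_rot': array([[-0.9204,  0.3911, -0.0005],
       [ 0.3911,  0.9204, -0.0015],
       [-0.0001, -0.0015, -1.    ]]), 'ft_force': array([ 0.3098, -0.1855,  0.4001]), 'moment': array([0.0035, 0.0263, 0.0191]), 'grip_force': 0.0, 'finger_gap': 0.0878867024026257}
scene {'vertical_fov': 46.63985351029157, 'cx': 290.4378638500609, 'cy': 212.7780558145419, 'R': array([[-0.7985,  0.6018, -0.0184],
       [ 0.3465,  0.4343, -0.8314],
       [-0.4923, -0.6703, -0.5553]]), 't': array([ 0.4457, -0.1402,  1.499 ])}
side {'vertical_fov': 43.5212494671232, 'cx': 272.37658083142304, 'cy': 198.84453204529174, 'R': array([[ 0.6751, -0.7377,  0.0077],
       [-0.5405, -0.5016, -0.6755],
       [ 0.5022,  0.4518, -0.7373]]), 't': array([-0.395 ,  0.3916,  1.1671])}
wrist {'vertical_fov': 66.28624034971895, 'cx': 283.18492825863495, 'cy': 211.72164738467168, 'hand_eye': array([[-0.001 , -0.9624, -0.2716,  0.0754],
       [ 1.    , -0.001 , -0.0003,  0.0006],
       [-0.    , -0.2716,  0.9624, -0.1801],
       [ 0.    ,  0.    ,  0.    ,  1.    ]])}
```

View pics/scene0.png

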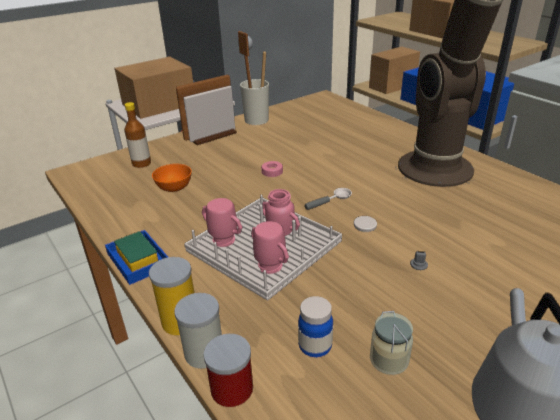

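View pics/side0.png

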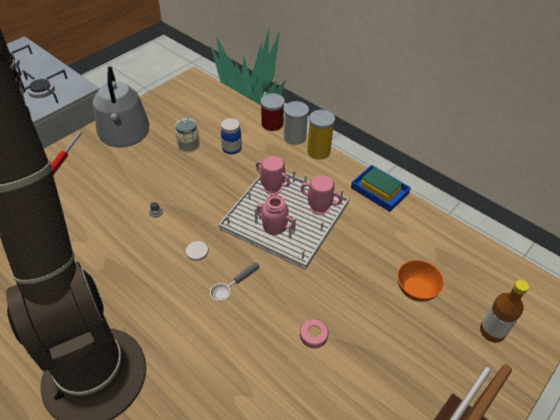

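The scene view shows the open cup's mouth at about (280,197), the ring at (272,169) and the spout at (420,259). In the side view the mouth is at (275,202), the ring at (314,333) and the spout at (155,209).

```bash
cat > h.py <<'E'
from rig import manip
import cv2,numpy as np
np.set_printoptions(precision=4,suppress=True)
def cam(n,s=None):
    c=manip.camera_params(n);f=210/np.tan(np.radians(c['vertical_fov']/2))
    K=np.array([[f,0,c['cx']],[0,f,c['cy']],[0,0,1]])
    if n=='wrist':
        T=np.eye(4);T[:3,:3]=s['tool_rot'];T[:3,3]=s['ee_pos'];T=np.linalg.inv(T@c['hand_eye'])
        return K,T[:3,:3],T[:3,3]
    return K,c['R'],c['t']
def ray(c,px,z):
    K,R,t=c;o=-R.T@t;d=R.T@np.linalg.inv(K)@np.array([px[0],px[1],1.]);return o+d*(z-o[2])/d[2]
def proj(c,X):
    K,R,t=c;p=K@(R@np.asarray(X)+t);return p[:2]/p[2]
def tri(c1,p1,c2,p2):
    P=[K@np.c_[R,t] for K,R,t in(c1,c2)]
    X=cv2.triangulatePoints(P[0],P[1],np.float64(p1),np.float64(p2))[:,0];return X[:3]/X[3]
E
python3 - <<'E'
from h import *
a,b=cam('scene'),cam('side')
for n,p,q in(('mouth',(280,197),(275,202)),('ring',(272,169),(314,333)),('spoutbase',(419.5,264),(155,212)),('spoon',(330,198),(237,281)),('travel',(365,224),(197,251)),('jar',(392,345),(187,135)),('drya',(268,232),(273,165))):
    X=tri(a,p,b,q);print(n,X)
print(ray(a,(272,169),.02),ray(b,(314,333),.02),ray(a,(280,197),.12),ray(b,(275,202),.12))
for n,(x,y,w,h) in {'scene':(230,140,210,140),'side':(140,150,200,200)}.items():
    im=cv2.imread(f'pics/{n}0.png')[y:y+h,x:x+w];k=4 if n=='scene' else 3
    cv2.imwrite(f'pics/{n}_c.png',cv2.resize(im,None,fx=k*.95,fy=k*.95,interpolation=cv2.INTER_CUBIC))
E
```

```text
mouth [ 0.5796 -0.0116  0.1122]
ring [ 0.4068 -0.295   0.0081]
spoutbase [0.3966 0.278  0.0007]
spoon [ 0.3831 -0.0584  0.0097]
travel [0.3841 0.0873 0.0025]
jar [0.6509 0.4254 0.0406]
drya [0.6808 0.0863 0.1106]
[ 0.4188 -0.2766  0.02  ] [ 0.4015 -0.2985  0.02  ] [ 0.586  -0.0003  0.12  ] [ 0.5753 -0.0169  0.12  ]
```

View pics/scene_c.png

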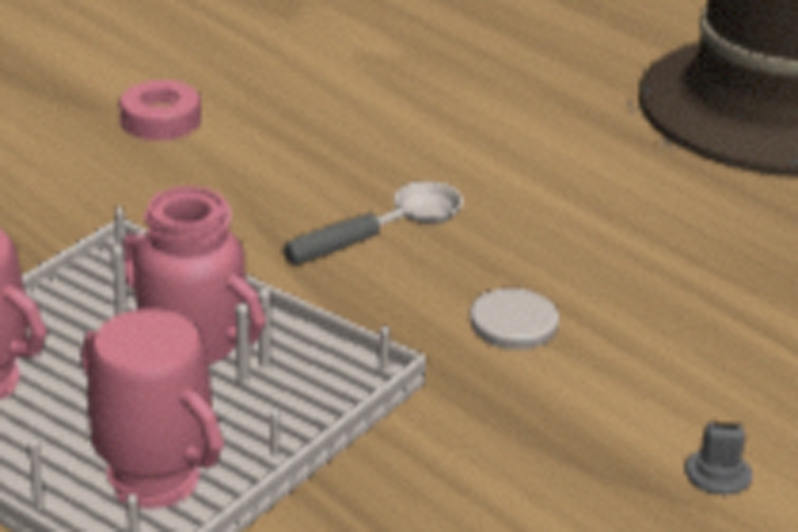

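The crop shows the ring lying flat, the cup mouth clear, and the spout standing with its broad face partly towards the camera. I'll move above the spout and look with the wrist camera.

Request:
apply_moves(
  translation=[
    [-12, -10, 0],
    [-22, -18, 0],
    [-22, -18, 0],
    [-22, -18, 0],
    [-22, -18, 0],
    [-22, -18, 0],
    [-22, -18, 0],
    [-22, -18, 0],
    [-22, -18, 0],
    [-22, -18, 0],
    [-22, -18, 0],
    [-22, -18, 0],
    [-12, -10, 0],
    [0, 0, 0],
    [0, 0, 0],
  ],
  spin=[0, 0, 0, 0, 0, 0, 0, 0, 0, 0, 0, 0, 0, 0, 0],
)

```text
time_s: 1.65
ee_pos: [0.4037, 0.2703, 0.2056]
tool_rot: [[-0.92, 0.392, -0.0], [0.392, 0.92, 0.0], [0.0, 0.0, -1.0]]
ft_force: [-0.2, 0.7, 0.6]
finger_gap: 0.0879
grip_force: 0.0
```

```bash
cat >> h.py <<'E'
def delta(p):
    s=manip.sense();print('t',s['time_s'],'pos',s['ee_pos'],'yaw x',np.degrees(np.arctan2(s['tool_rot'][1,0],s['tool_rot'][0,0])),'j7',s['joints'][6])
    print('tool delta mm',1000*s['tool_rot'].T@(np.asarray(p)-s['ee_pos']))
E
python3 - <<'E'
from h import *
s=manip.sense();im=manip.snapshot('wrist');cv2.imwrite('pics/w1.png',im)
print(s['ee_pos'],s['tool_rot'],proj(cam('wrist',s),(.3966,.278,0)))
E
```

```text
[0.4037 0.2703 0.2056] [[-0.92    0.3919 -0.0001]
 [ 0.3919  0.92    0.0005]
 [ 0.0002  0.0004 -1.    ]] [286.1679 177.4929]
```

View pics/w1.png

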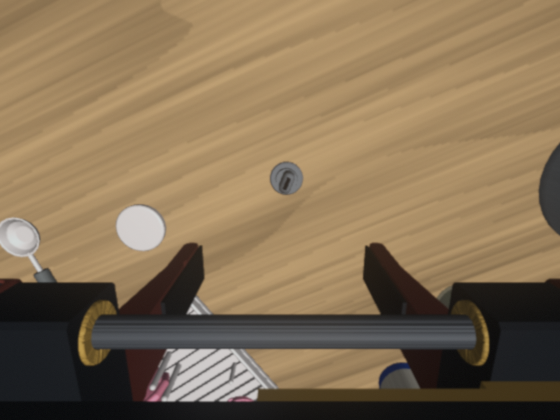

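The spout lies at (286,178), flange round, with the mouthpiece's dark top at (286,181), tilted a little from vertical. I'll fit it by mask and moments.

Run:
```python
from h import *
s=manip.sense();im=manip.snapshot('wrist');c=cam('wrist',s)
x0,y0=256,148;cr=im[y0:y0+60,x0:x0+60].astype(int)
hsv=cv2.cvtColor(im,cv2.COLOR_BGR2HSV)[y0:y0+60,x0:x0+60]
m=((hsv[...,1]<70)).astype(np.uint8)*255
cs,_=cv2.findContours(m,cv2.RETR_EXTERNAL,cv2.CHAIN_APPROX_NONE);k=max(cs,key=cv2.contourArea)
(u,v),r=cv2.minEnclosingCircle(k);print('circle',u+x0,v+y0,r, cv2.boundingRect(k), ray(c,(u+x0,v+y0),.004))
e=cv2.fitEllipse(k);print(e, ray(c,(e[0][0]+x0,e[0][1]+y0),.005))
big=cv2.resize(im[y0:y0+60,x0:x0+60],None,fx=10,fy=10,interpolation=cv2.INTER_CUBIC);cv2.imwrite('pics/w1c.png',big)
g=cv2.cvtColor(im,cv2.COLOR_BGR2GRAY)[y0:y0+60,x0:x0+60]
d=((g<55)&(m>0)).astype(np.uint8);n,l,st,ce=cv2.connectedComponentsWithStats(d);print(st,ce+[x0,y0])
```

```text
circle 285.65954399108887 178.2891731262207 16.563886642456055 (14, 14, 33, 33) [0.3963 0.278  0.004 ]
((29.745325088500977, 30.170284271240234), (32.057064056396484, 32.22404098510742), 83.39527130126953) [0.396  0.2782 0.005 ]
[[   0    0   60   60 3576]
 [  27   31    6   11   24]] [[285.4994 177.4561]
 [285.5833 184.0417]]
```

View pics/w1c.png

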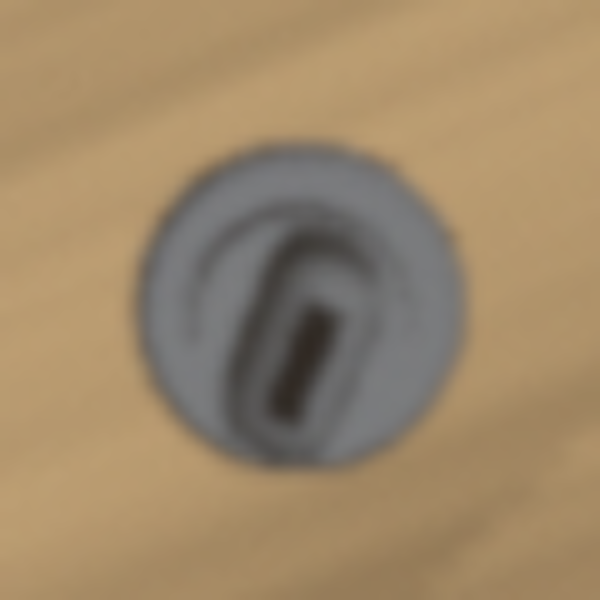

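Request:
apply_moves(
  translation=[
    [0, 0, 0],
    [0, 0, 0],
    [0, 0, 0],
    [5.5, 0.5, 15],
    [5.5, 0, 30],
    [0, 0, 35],
    [0, 0, 35],
    [0, 0, 25],
    [0, 0, 15],
    [0, 0, 10],
    [0, 0, 7],
    [0, 0, 0],
    [0, 0, 0],
  ],
  spin=[6, 6, 6, 0, 0, 0, 0, 0, 0, 0, 0, 0, 0],
)

```text
time_s: 3.05
ee_pos: [0.3963, 0.2786, 0.0341]
tool_rot: [[-0.755, 0.656, 0.001], [0.656, 0.755, 0.001], [-0.0, 0.001, -1.0]]
ft_force: [0.3, -0.4, 1.1]
finger_gap: 0.0879
grip_force: 0.0
```

Request:
apply_moves(
  hand=0,
  translation=[
    [0, 0, 0],
    [0, 0, 0],
    [0, 0, 0],
    [0, 0, 0],
    [0, 0, 0],
    [0, 0, 0],
    [0, 0, 0],
    [0, 0, 0],
    [0, 0, 0],
    [0, 0, 0],
  ],
  spin=[0, 0, 0, 0, 0, 0, 0, 0, 0, 0],
)

```text
time_s: 4.05
ee_pos: [0.396, 0.2782, 0.0335]
tool_rot: [[-0.754, 0.656, -0.0], [0.656, 0.754, -0.0], [0.0, -0.0, -1.0]]
ft_force: [-0.3, 0.1, 0.2]
finger_gap: 0.0116
grip_force: 0.0
```

Request:
apply_moves(
  translation=[
    [0, 0, 0],
    [0, 0, 0],
    [0, 0, 0],
  ],
  spin=[0, 0, 0],
)

```text
time_s: 4.35
ee_pos: [0.396, 0.2782, 0.0335]
tool_rot: [[-0.754, 0.656, 0.0], [0.656, 0.754, 0.0], [0.0, 0.0, -1.0]]
ft_force: [0.4, 0.2, 0.3]
finger_gap: 0.0005
grip_force: 0.0
```

The fingers closed on nothing, so I'll check what they missed.

Run:
```python
from h import *
s=manip.sense()
w=manip.snapshot('wrist')
sd=manip.snapshot('side')[170:250,110:215]
X=(s['ee_pos'][0],s['ee_pos'][1],s['ee_pos'][2]-.017);print(proj(cam('wrist',s),X),proj(cam('side'),X),proj(cam('scene'),X),proj(cam('wrist',s),(.396,.278,.0)))
sc=manip.snapshot('scene')[210:290,370:475]
z=lambda i,h:cv2.resize(i,(int(i.shape[1]*h/i.shape[0]),h),interpolation=cv2.INTER_CUBIC)
o=np.hstack([np.vstack([z(sd,300),z(sc,300)]),z(w[110:410,180:380],600)]);print(o.shape);cv2.imwrite('pics/chk.png',o[:, :800])
```

```text
[282.9349 240.9648] [154.0679 208.4011] [420.7934 258.525 ] [282.7429 232.6337]
(600, 793, 3)
```

View pics/chk.png

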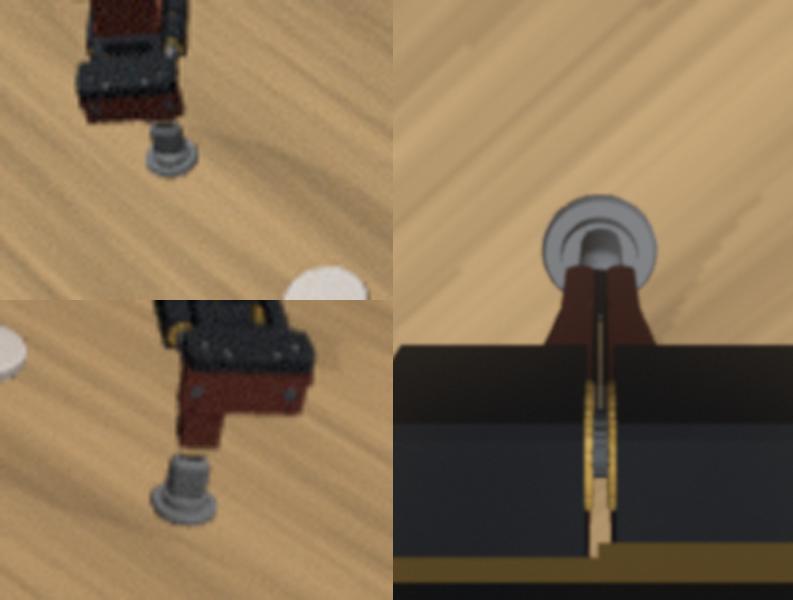

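The closed fingertips sit directly above the mouthpiece and don't reach it. Tip pixels are about (145,202) in the side view and (423,249) in the scene view, so I'll triangulate them.

Run:
```python
from h import *
a,b=cam('scene'),cam('side')
print('tip',tri(a,(423.3,249.2),b,(144.7,202)))
print('spout top',tri(a,(370+190/3.75,210+160/3.75),b,(110+167/3.75,170+127/3.75)))
print('flange bottom',tri(a,(370+185/3.75,210+208/3.75),b,(110+172/3.75,170+160/3.75)))
print('proj spout top@.038',proj(a,(.396,.278,.038)),proj(b,(.396,.278,.038)))
print('drawn flange 0',proj(a,(.396,.278,0)),proj(b,(.396,.278,0)))
```

```text
tip [0.3857 0.2851 0.0448]
spout top [0.3993 0.2768 0.0341]
flange bottom [ 0.3979  0.2781 -0.0031]
proj spout top@.038 [421.9867 251.0542] [152.8769 203.3288]
drawn flange 0 [419.8084 264.1024] [155.0186 212.2979]
```

The fingertips actually end about 11 mm behind the TCP, where the text says 17 mm ahead. Two views, the wrist image and the empty closure all agree. The empty closure also shows that going 26 mm lower is safe, so I'll reopen and go down.

Request:
apply_moves(
  hand=40,
  translation=[
    [0, 0, 0],
    [0, 0, 0],
    [0, 0, 0],
    [0, 0, 0],
    [0, 0, 0],
    [0, 0, 0],
    [0, 0, 5],
    [0, 0, 6],
    [0, 0, 6],
    [0, 0, 5],
    [0, 0, 4],
    [0, 0, 0],
    [0, 0, 0],
  ],
  spin=[0, 0, 0, 0, 0, 0, 0, 0, 0, 0, 0, 0, 0],
)

```text
time_s: 5.8
ee_pos: [0.396, 0.2781, 0.0074]
tool_rot: [[-0.754, 0.656, -0.0], [0.656, 0.754, -0.0], [0.0, -0.0, -1.0]]
ft_force: [-0.1, 0.4, -1.2]
finger_gap: 0.0394
grip_force: 0.0
```

Request:
apply_moves(
  hand=0,
  translation=[
    [0, 0, 0],
    [0, 0, 0],
    [0, 0, 0],
    [0, 0, 0],
    [0, 0, 0],
    [0, 0, 0],
    [0, 0, 0],
  ],
  spin=[0, 0, 0, 0, 0, 0, 0],
)

```text
time_s: 6.5
ee_pos: [0.3961, 0.2782, 0.0077]
tool_rot: [[-0.754, 0.656, 0.0], [0.656, 0.754, 0.0], [-0.0, 0.0, -1.0]]
ft_force: [-0.5, -0.5, 2.5]
finger_gap: 0.0128
grip_force: 30.0
```

Gripped at a 12.8 mm gap. Next I'll lift it and carry it to beside the cup, with the mouth in the wrist camera's view.

Request:
apply_moves(
  translation=[
    [0, 0, -8],
    [0, 0, -20],
    [0, 0, -30],
    [0, 0, -30],
    [-8, -2, -30],
    [-20, -5, -30],
    [-25, -7, -30],
    [-25, -7, -30],
    [-25, -7, -22],
    [-25, -7, -12],
    [-25, -7, 0],
    [-25, -7, 0],
    [-25, -7, 0],
    [-25, -7, 0],
    [-25, -7, 0],
    [-25, -7, 0],
    [-25, -7, 0],
    [-25, -7, 0],
    [-25, -7, 0],
    [-6, 0, 0],
  ],
  spin=[0, 0, 0, 0, 0, 0, 0, 0, 0, 0, 0, 0, 0, 0, 0, 0, 0, 0, 0, 0],
)

```text
time_s: 8.5
ee_pos: [0.603, -0.0347, 0.2498]
tool_rot: [[-0.752, 0.659, 0.0], [0.659, 0.752, -0.002], [-0.001, -0.001, -1.0]]
ft_force: [0.1, -0.3, 0.5]
finger_gap: 0.0126
grip_force: 30.0
```

Request:
apply_moves(
  translation=[
    [0, 0, 0],
    [0, 0, 0],
    [0, 0, 0],
  ],
  spin=[0, 0, 0],
)

```text
time_s: 8.8
ee_pos: [0.6021, -0.0299, 0.2496]
tool_rot: [[-0.756, 0.655, -0.0], [0.655, 0.756, 0.001], [0.001, 0.0, -1.0]]
ft_force: [-0.4, 0.9, -1.2]
finger_gap: 0.0128
grip_force: 30.0
```

Run:
```python
from h import *
s=manip.sense();im=manip.snapshot('wrist');cv2.imwrite('pics/w2.png',im);np.save('w2p.npy',np.c_[s['tool_rot'],s['ee_pos']])
print(s['ee_pos'],s['joints'],proj(cam('wrist',s),(.58,-.012,.12)))
```

```text
[ 0.6021 -0.0299  0.2496] [-0.3255  0.3499  0.3959  1.6154 -0.1428  1.2052  0.9566] [281.9246 171.6796]
```

View pics/w2.png

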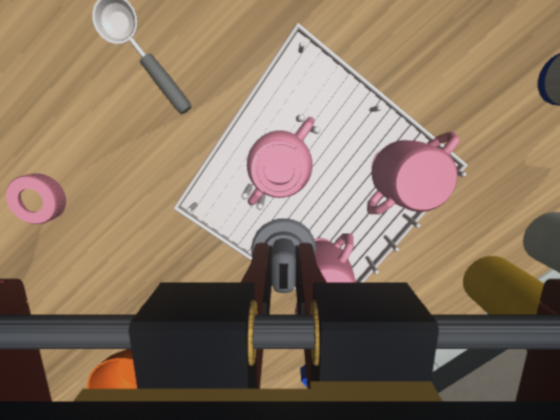

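The cup mouth is at about (280,168), its handles point towards (307,128) and (255,200), and the held spout's flange is at (284,242). The ring is at (36,198). Now I'll measure the flange and mouth in the tool frame.

Run:
```python
from h import *
s=manip.sense();c=cam('wrist',s);im=cv2.imread('pics/w2.png')
k=4
def circ(x0,y0,w,h,r0,r1,z,name,p2=25):
    g=cv2.cvtColor(im[y0:y0+h,x0:x0+w],cv2.COLOR_BGR2GRAY);g=cv2.resize(g,None,fx=k,fy=k,interpolation=cv2.INTER_CUBIC)
    g=cv2.createCLAHE(3,(4,4)).apply(g)
    H=cv2.HoughCircles(g,cv2.HOUGH_GRADIENT_ALT,1,8,param1=120,param2=.5,minRadius=int(r0*k),maxRadius=int(r1*k))
    if H is None: print(name,None);return
    for u,v,r in H[0].reshape(-1,H.shape[-1])[:8,:3]:
        u,v,r=u/k+x0,v/k+y0,r/k
        X=ray(c,(u,v),z);print(name,(u,v,r),X,'tool',1000*(s['tool_rot'].T@(X-s['ee_pos'])), 'mm r',1000*np.linalg.norm(ray(c,(u+r,v),z)-X))
circ(235,120,90,90,12,36,.12,'mouth')
circ(240,205,90,80,26,38,s['ee_pos'][2]-.0077+.005,'flange')
big=cv2.resize(im[120:210,235:325],(600,600),interpolation=cv2.INTER_CUBIC);cv2.imwrite('pics/w2c.png',big)
```

```text
mouth (np.float32(279.75), np.float32(163.75), np.float32(28.339962)) [ 0.573  -0.0087  0.12  ] tool [ 35.9463  -3.0587 129.6909] mm r 27.223503419098407
mouth (np.float32(279.75), np.float32(163.75), np.float32(33.44324)) [ 0.573  -0.0087  0.12  ] tool [ 35.9463  -3.0587 129.6909] mm r 32.126135210903605
mouth (np.float32(279.75), np.float32(166.0), np.float32(25.389141)) [ 0.5746 -0.0101  0.12  ] tool [ 33.7875  -3.0671 129.6897] mm r 24.43493525476847
mouth (np.float32(279.75), np.float32(163.75), np.float32(19.143541)) [ 0.573  -0.0087  0.12  ] tool [ 35.9463  -3.0587 129.6909] mm r 18.388969810678397
flange (np.float32(283.5), np.float32(250.0), np.float32(32.15385)) [ 0.6027 -0.03    0.247 ] tool [-0.4146  0.353   2.6999] mm r 19.654929552185774
flange (np.float32(284.5), np.float32(257.75), np.float32(34.886295)) [ 0.607  -0.0329  0.247 ] tool [-5.5432  0.9648  2.6975] mm r 21.47627694419531
```

View pics/w2c.png

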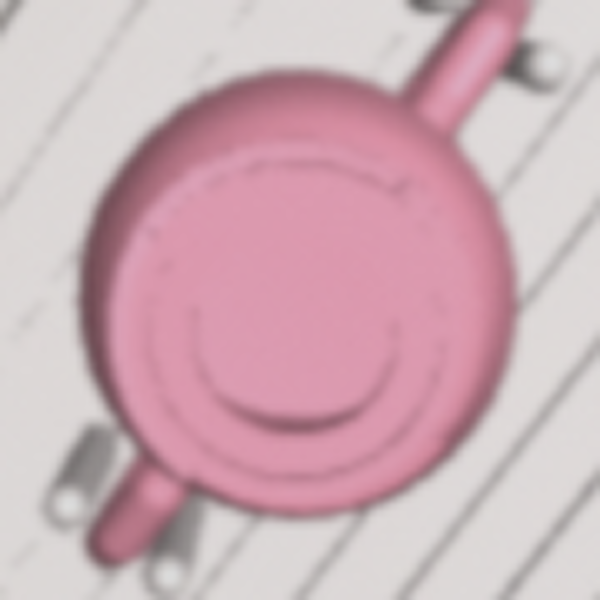

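In the crop the recess edge and rim share a centre at about (297,331), which is image (279.6,169.6) and tool (30.3,−3.2). The flange is centred in the grip at (−0.4,0.4). I'll move over the mouth, stop about 10 mm above the rim and check from near.

Request:
apply_moves(
  translation=[
    [8, -1, 0],
    [15, -1.5, 0],
    [7.7, -1, 0],
    [0, 0, 10],
    [0, 0, 20],
    [0, 0, 25],
    [0, 0, 25],
    [0, 0, 16],
    [0, 0, 10],
    [0, 0, 6],
    [0, 0, 0],
    [0, 0, 0],
    [0, 0, 0],
  ],
  spin=[0, 0, 0, 0, 0, 0, 0, 0, 0, 0, 0, 0, 0],
)

```text
time_s: 10.15
ee_pos: [0.5777, -0.0139, 0.1384]
tool_rot: [[-0.754, 0.656, 0.002], [0.656, 0.754, 0.0], [-0.001, 0.001, -1.0]]
ft_force: [-0.1, -0.1, -0.8]
finger_gap: 0.0124
grip_force: 30.0
```

Run:
```python
from h import *
s=manip.sense();print(s['ee_pos'],s['tool_rot'][:,0],s['ft_force'])
w=manip.snapshot('wrist');a=manip.snapshot('side');b=manip.snapshot('scene')
pa=proj(cam('side'),(s['ee_pos'][0],s['ee_pos'][1],.125)).astype(int);pb=proj(cam('scene'),(s['ee_pos'][0],s['ee_pos'][1],.125)).astype(int)
f=lambda i,p,r:i[p[1]-r:p[1]+r,p[0]-r:p[0]+r]
z=lambda i,h:cv2.resize(i,(h,h),interpolation=cv2.INTER_CUBIC)
o=np.hstack([np.vstack([z(f(a,pa,32),300),z(f(b,pb,32),300)]),z(f(w,(283,250),50)[:, :],500).copy() if 0 else cv2.resize(w[200:300,235:335],(500,600),interpolation=cv2.INTER_CUBIC)]);cv2.imwrite('pics/near.png',o);print(o.shape,pa,pb)
```

```text
[ 0.5777 -0.0139  0.1384] [-0.7544  0.6564 -0.001 ] [-0.1061 -0.1125 -0.753 ]
(600, 800, 3) [274 199] [279 191]
```

View pics/near.png

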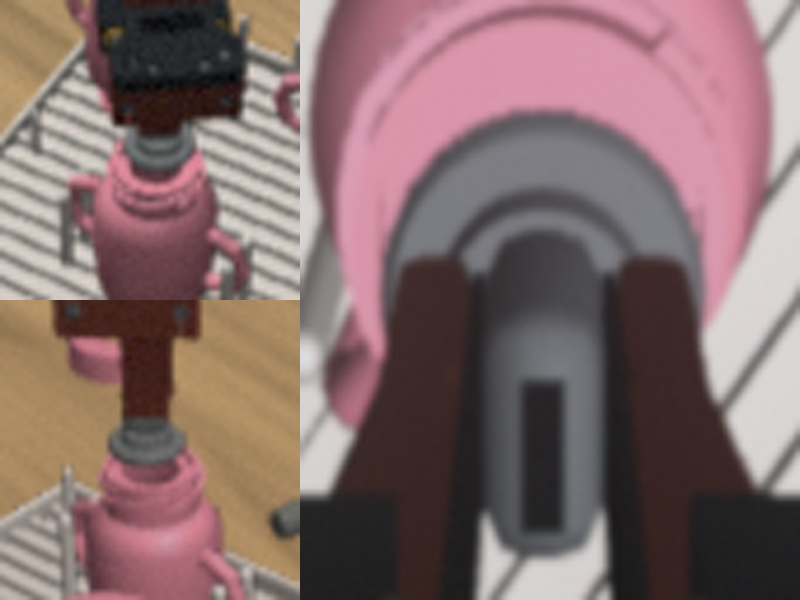

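In the wrist view the flange is at crop u≈543, on the cup's axis (542) sideways. The rim's far edge at image row 202 puts the mouth about 1.2 mm further along tool +x, and the outside views agree on average. I'll correct that and lower gently.

Request:
apply_moves(
  translation=[
    [1.2, 0, 0],
    [0, 0, 3],
    [0, 0, 3],
    [0, 0, 2],
    [0, 0, 1],
    [0, 0, 1],
    [0, 0, 0],
    [0, 0, 0],
  ],
  spin=[0, 0, 0, 0, 0, 0, 0, 0],
)

```text
time_s: 11.1
ee_pos: [0.5762, -0.0131, 0.1275]
tool_rot: [[-0.754, 0.656, -0.0], [0.656, 0.754, 0.0], [0.0, -0.0, -1.0]]
ft_force: [0.0, 0.3, -0.3]
finger_gap: 0.0126
grip_force: 30.0
```

Request:
apply_moves(
  translation=[
    [0, 0, 0.5],
    [0, 0, 0.5],
    [0, 0, 0.5],
    [0, 0, 0],
    [0, 0, 0],
  ],
  spin=[0, 0, 0, 0, 0],
)

```text
time_s: 11.6
ee_pos: [0.5762, -0.0131, 0.126]
tool_rot: [[-0.754, 0.656, -0.0], [0.656, 0.754, 0.0], [0.0, -0.0, -1.0]]
ft_force: [0.1, 0.1, -0.8]
finger_gap: 0.0128
grip_force: 30.0
```

Request:
apply_moves(
  translation=[
    [0, 0, 0.5],
    [0, 0, 0.5],
    [0, 0, 0],
    [0, 0, 0],
  ],
  spin=[0, 0, 0, 0],
)

```text
time_s: 12.0
ee_pos: [0.5762, -0.0131, 0.125]
tool_rot: [[-0.754, 0.656, -0.0], [0.656, 0.754, 0.0], [0.0, -0.0, -1.0]]
ft_force: [0.7, -0.3, -0.9]
finger_gap: 0.0126
grip_force: 30.0
```

Request:
apply_moves(
  translation=[
    [0, 0, 0.4],
    [0, 0, 0],
    [0, 0, 0],
  ],
  spin=[0, 0, 0],
)

```text
time_s: 12.3
ee_pos: [0.5763, -0.0131, 0.1248]
tool_rot: [[-0.755, 0.656, 0.0], [0.656, 0.755, 0.0], [-0.0, 0.0, -1.0]]
ft_force: [0.3, -0.2, 0.0]
finger_gap: 0.0125
grip_force: 30.0
```

Request:
apply_moves(
  translation=[
    [0, 0, 0.4],
    [0, 0, 0],
    [0, 0, 0],
  ],
  spin=[0, 0, 0],
)

```text
time_s: 12.6
ee_pos: [0.5763, -0.0131, 0.1247]
tool_rot: [[-0.754, 0.656, 0.0], [0.656, 0.754, 0.0], [-0.0, 0.0, -1.0]]
ft_force: [-2.0, -0.1, 6.2]
finger_gap: 0.0127
grip_force: 30.0
```

Request:
apply_moves(
  translation=[
    [0, 0, 0.4],
    [0, 0, 0],
    [0, 0, 0],
  ],
  spin=[0, 0, 0],
)

```text
time_s: 12.9
ee_pos: [0.5763, -0.0131, 0.1247]
tool_rot: [[-0.754, 0.656, 0.0], [0.656, 0.754, 0.0], [-0.0, 0.001, -1.0]]
ft_force: [-3.2, -0.2, 8.8]
finger_gap: 0.0126
grip_force: 30.0
```

Contact came at an underside height of 0.117, which is the ledge height. Releasing and rising.

Request:
apply_moves(
  hand=87.8,
  translation=[
    [0, 0, 0],
    [0, 0, 0],
    [0, 0, 0],
    [0, 0, 0],
    [0, 0, 0],
    [0, 0, 0],
    [0, 0, -8],
    [0, 0, -20],
    [0, 0, -30],
    [0, 0, -30],
    [0, 0, -20],
    [-15, 0, -10],
    [-15, 0, 0],
    [0, 0, 0],
    [0, 0, 0],
  ],
  spin=[0, 0, 0, 0, 0, 0, 0, 0, 0, 0, 0, 0, 0, 0, 0],
)

```text
time_s: 14.4
ee_pos: [0.5983, -0.0331, 0.2407]
tool_rot: [[-0.754, 0.657, -0.002], [0.657, 0.754, -0.0], [0.001, -0.002, -1.0]]
ft_force: [-0.4, 1.0, 0.3]
finger_gap: 0.0878
grip_force: 0.0
```

Run:
```python
from h import *
s=manip.sense();c=cam('wrist',s);im=manip.snapshot('wrist');cv2.imwrite('pics/w3.png',im)
p=proj(c,(.5763,-.0131,.122));print(s['ee_pos'],p)
x0,y0=(p-45).astype(int);hsv=cv2.cvtColor(im[y0:y0+90,x0:x0+90],cv2.COLOR_BGR2HSV)
m=((hsv[...,1]<45)&(hsv[...,2]<150)).astype(np.uint8);n,l,st,ce=cv2.connectedComponentsWithStats(m);i=l[45,45] or 1+np.argmax(st[1:,4])
k=max(cv2.findContours((l==i).astype(np.uint8),0,1)[0],key=cv2.contourArea);e=cv2.fitEllipse(k);print(e)
X=ray(c,(e[0][0]+x0,e[0][1]+y0),.1225);print('flange centre',X,'tool',1000*s['tool_rot'].T@(X-s['ee_pos']))
# ring
hsv=cv2.cvtColor(im,cv2.COLOR_BGR2HSV);m=cv2.inRange(hsv,(160,60,60),(179,255,255));m[:,150:]=0;m[280:]=0
k=max(cv2.findContours(m,0,1)[0],key=cv2.contourArea);e=cv2.fitEllipse(k);print('ring',e,ray(c,e[0],.0105))
```

```text
[ 0.5983 -0.0331  0.2407] [283.8153 172.1575]
((46.005855560302734, 45.19780731201172), (40.49869155883789, 41.06120300292969), 178.91769409179688)
flange centre [ 0.5764 -0.0129  0.1225] tool [ 29.5555   0.9903 118.2569]
ring ((34.94834899902344, 200.92282104492188), (48.68754196166992, 59.15122985839844), 101.1340103149414) [ 0.4026 -0.2956  0.0105]
```

The seated flange measures centre (0.5764,−0.0129), round and 39 mm across, so it lies flat in the recess. Now to the ring, winding the wrist back for a long clockwise stroke.

Request:
apply_moves(
  translation=[
    [-1, -12, 0],
    [-2, -24, 0],
    [-2, -24, 0],
    [-2, -24, 0],
    [-2, -24, 0],
    [-2, -24, 0],
    [-2, -24, 0],
    [-2, -24, 0],
    [-2, -24, 0],
    [-2, -24, 0],
    [-2, -24, 0],
    [-2, -24, 0],
    [-2, -24, 10],
    [-1, -18, 10],
    [0, -8.5, 10],
    [0, 0, 0],
  ],
  spin=[0, 0, 0, 0, 0, 0, 0, 0, 0, 0, 0, 0, 0, 0, 0, 0],
)

```text
time_s: 16.05
ee_pos: [0.4022, -0.2963, 0.2106]
tool_rot: [[-0.753, 0.658, -0.002], [0.658, 0.753, 0.001], [0.002, -0.001, -1.0]]
ft_force: [-0.6, 0.3, -0.2]
finger_gap: 0.088
grip_force: 0.0
```

Request:
apply_moves(
  translation=[
    [0, 0, 0],
    [0, 0, 0],
    [0, 0, 0],
    [0, 0, 0],
    [0, 0, 0],
    [0, 0, 0],
    [0, 0, 0],
    [0, 0, 0],
    [0, 0, 0],
    [0, 0, 0],
    [0, 0, 0],
    [0, 0, 0],
    [0, 0, 0],
    [0, 0, 0],
    [0, 0, 0],
    [0, 0, 0],
    [0, 0, 0],
    [0, 0, 0],
  ],
  spin=[-8, -8, -8, -8, -8, -8, -8, -8, -8, -8, -8, -8, -8, -8, -8, -8, 0, 0],
)

```text
time_s: 17.85
ee_pos: [0.3943, -0.2931, 0.1895]
tool_rot: [[-0.497, -0.866, -0.062], [-0.868, 0.497, 0.014], [0.018, 0.061, -0.998]]
ft_force: [0.2, -0.5, -0.0]
finger_gap: 0.088
grip_force: 0.0
```

```bash
cat > ring.py <<'E'
from h import *
s=manip.sense();c=cam('wrist',s);im=manip.snapshot('wrist');cv2.imwrite('pics/w4.png',im)
print(s['ee_pos'],s['joints'])
hsv=cv2.cvtColor(im,cv2.COLOR_BGR2HSV);m=cv2.inRange(hsv,(160,60,60),(179,255,255));m[330:]=0
for k in cv2.findContours(m,cv2.RETR_CCOMP,cv2.CHAIN_APPROX_NONE)[0]:
    if cv2.contourArea(k)<150: continue
    e=cv2.fitEllipse(k);r=cv2.boundingRect(k)
    for z in (.0105,.021):
        X=ray(c,e[0],z);print(e,r,z,X,'tool',1000*s['tool_rot'].T@(X-s['ee_pos']))
E
python3 ring.py
```

```text
[ 0.3943 -0.2931  0.1895] [ 1.2485  0.3722 -0.9039  1.8413  0.3284  1.1503  2.8427]
((264.3393249511719, 195.3267364501953), (56.64689254760742, 56.893714904785156), 94.04266357421875) (236, 167, 58, 58) 0.0105 [ 0.4048 -0.294   0.0105] tool [ -7.7006 -20.4781 178.0066]
((264.3393249511719, 195.3267364501953), (56.64689254760742, 56.893714904785156), 94.04266357421875) (236, 167, 58, 58) 0.021 [ 0.4037 -0.2959  0.021 ] tool [ -5.3309 -19.8384 167.568 ]
((264.502685546875, 196.23614501953125), (29.110471725463867, 30.23065757751465), 82.33161163330078) (249, 181, 32, 31) 0.0105 [ 0.4052 -0.293   0.0105] tool [ -8.7614 -20.309  177.9974]
((264.502685546875, 196.23614501953125), (29.110471725463867, 30.23065757751465), 82.33161163330078) (249, 181, 32, 31) 0.021 [ 0.4041 -0.2949  0.021 ] tool [ -6.3608 -19.6743 167.5591]
```

The last joint is at its upper end, so clockwise spin lowers it. I'll spin back and check that the tool stands upright again.

Request:
apply_moves(
  translation=[
    [0, 0, 0],
    [0, 0, 0],
    [0, 0, 0],
    [0, 0, 0],
    [0, 0, 0],
    [0, 0, 0],
  ],
  spin=[8, 8, 8, 8, 0, 0],
)

```text
time_s: 18.5
ee_pos: [0.3952, -0.2922, 0.1903]
tool_rot: [[-0.876, -0.478, -0.062], [-0.48, 0.877, 0.011], [0.05, 0.04, -0.998]]
ft_force: [-0.2, -0.2, 0.3]
finger_gap: 0.0878
grip_force: 0.0
```

```bash
python3 ring.py; python3 -c "
from h import *
print(manip.sense()['tool_rot'])"
```

```text
[ 0.3952 -0.2922  0.1903] [ 1.1576  0.3357 -0.7832  1.8459  0.2752  1.132   2.3395]
((270.3877868652344, 203.14849853515625), (56.1563606262207, 56.29044723510742), 83.55054473876953) (242, 175, 58, 57) 0.0105 [ 0.405  -0.2943  0.0105] tool [-16.4627 -13.6224 178.7888]
((270.3877868652344, 203.14849853515625), (56.1563606262207, 56.29044723510742), 83.55054473876953) (242, 175, 58, 57) 0.021 [ 0.4032 -0.2953  0.021 ] tool [-13.8356 -13.1861 168.4154]
((270.4513244628906, 203.79415893554688), (29.045698165893555, 29.943115234375), 89.30607604980469) (255, 189, 32, 31) 0.0105 [ 0.4056 -0.2939  0.0105] tool [-17.2203 -13.5568 178.7538]
((270.4513244628906, 203.79415893554688), (29.045698165893555, 29.943115234375), 89.30607604980469) (255, 189, 32, 31) 0.021 [ 0.4038 -0.2949  0.021 ] tool [-14.5714 -13.1224 168.3814]
[[-0.876  -0.4782 -0.0623]
 [-0.4798  0.8773  0.0114]
 [ 0.0492  0.0398 -0.998 ]]
```

The tool keeps a 3.6° lean from having pushed past the joint limit. Pushing past the opposite limit should lean it the other way by the same mechanism, so I'll spin clockwise to that end and undo it row by row.

Request:
apply_moves(
  translation=[
    [0, 0, 0],
    [0, 0, 0],
    [0, 0, 0],
    [0, 0, 0],
    [0, 0, 0],
    [0, 0, 0],
    [0, 0, 0],
    [0, 0, 0],
    [0, 0, 0],
    [0, 0, 0],
    [0, 0, 0],
    [0, 0, 0],
    [0, 0, 0],
    [0, 0, 0],
    [0, 0, 0],
    [0, 0, 0],
    [0, 0, 0],
    [0, 0, 0],
    [0, 0, 0],
    [0, 0, 0],
  ],
  spin=[4, 8.5, 8.5, 8.5, 8.5, 8.5, 8.5, 8.5, 8.5, 8.5, 8.5, 8.5, 8.5, 8.5, 8.5, 8.5, 8.5, 8.5, 8.5, 8.5],
)

```text
time_s: 20.55
ee_pos: [0.3948, -0.2926, 0.19]
tool_rot: [[0.734, 0.677, -0.062], [0.678, -0.735, 0.013], [-0.037, -0.051, -0.998]]
ft_force: [-0.3, -0.0, -0.4]
finger_gap: 0.0879
grip_force: 0.0
```

Request:
apply_moves(
  translation=[
    [0, 0, 0],
    [0, 0, 0],
    [0, 0, 0],
    [0, 0, 0],
    [0, 0, 0],
    [0, 0, 0],
    [0, 0, 0],
    [0, 0, 0],
    [0, 0, 0],
    [0, 0, 0],
    [0, 0, 0],
    [0, 0, 0],
  ],
  spin=[8.5, 8.5, 8.5, 8.5, 8.5, 8.5, 8.5, 8.5, 8.5, 8.5, 8.5, 5],
)

```text
time_s: 21.75
ee_pos: [0.3948, -0.2926, 0.19]
tool_rot: [[0.561, -0.825, -0.062], [-0.827, -0.563, 0.013], [-0.045, 0.044, -0.998]]
ft_force: [0.1, -1.0, -0.4]
finger_gap: 0.0878
grip_force: 0.0
```

```bash
python3 -c "
from h import *
s=manip.sense();print(s['ee_pos'],s['tool_rot'],s['joints'])"
```

```text
[ 0.3948 -0.2926  0.19  ] [[ 0.5611 -0.8254 -0.0619]
 [-0.8265 -0.5628  0.0126]
 [-0.0452  0.0441 -0.998 ]] [ 0.553   0.2385 -0.0347  1.8834  0.0317  1.0801 -2.041 ]
```

Request:
apply_moves(
  translation=[
    [0, 0, 0],
    [0, 0, 0],
    [0, 0, 0],
    [0, 0, 0],
    [0, 0, 0],
    [0, 0, 0],
    [0, 0, 0],
    [0, 0, 0],
  ],
  spin=[8.5, 8.5, 8.5, 8.5, 8.5, 8.5, 8.5, 8.5],
)

```text
time_s: 22.55
ee_pos: [0.3914, -0.2927, 0.1831]
tool_rot: [[-0.41, -0.909, -0.076], [-0.912, 0.409, 0.027], [0.007, 0.08, -0.997]]
ft_force: [-0.3, -0.4, -1.7]
finger_gap: 0.0877
grip_force: 0.0
```

```bash
python3 -c "
from h import *
s=manip.sense();print(s['ee_pos'],s['tool_rot'],s['joints'])"
```

```text
[ 0.3914 -0.2927  0.1831] [[-0.41   -0.9089 -0.0759]
 [-0.9121  0.4092  0.0269]
 [ 0.0067  0.0803 -0.9968]] [-0.0026  0.2833  0.6555  1.9163 -0.1671  1.0824 -2.8396]
```

The lean is worse and again inward, towards the base. Pushing past the outward reach limit should lean it outward instead. I'll unwind the wrist while rising, then work at the reach limit along azimuth −19°.

Request:
apply_moves(
  translation=[
    [0, 0, -5],
    [0, 0, -10],
    [0, 0, -10],
    [0, 0, -10],
    [0, 0, -10],
    [0, 0, -10],
    [0, 0, -10],
    [0, 0, -10],
    [0, 0, -10],
    [0, 0, -10],
    [0, 0, -10],
    [0, 0, -10],
    [0, 0, -5],
    [0, 0, 0],
    [0, 0, 0],
    [0, 0, 0],
    [0, 0, 0],
    [0, 0, 0],
    [0, 0, 0],
    [0, 0, 0],
  ],
  spin=[-4, -8.5, -8.5, -8.5, -8.5, -8.5, -8.5, -8.5, -8.5, -8.5, -8.5, -8.5, -8.5, -8.5, -8.5, -8.5, -8.5, -8.5, -8.5, -8.5],
)

```text
time_s: 24.55
ee_pos: [0.4009, -0.2954, 0.3022]
tool_rot: [[0.617, 0.783, -0.077], [0.787, -0.617, 0.027], [-0.027, -0.078, -0.997]]
ft_force: [0.6, -0.0, 0.2]
finger_gap: 0.0879
grip_force: 0.0
```

Request:
apply_moves(
  translation=[
    [0, 0, 0],
    [0, 0, 0],
    [0, 0, 0],
    [0, 0, 0],
    [0, 0, 0],
    [0, 0, 0],
    [0, 0, 0],
    [0, 0, 0],
    [0, 0, 0],
    [0, 0, 0],
  ],
  spin=[-8.5, -8.5, -8.5, -8.5, -8.5, -8.5, -8.5, -8.5, -8.5, 0],
)

```text
time_s: 25.55
ee_pos: [0.4008, -0.2954, 0.3022]
tool_rot: [[-0.614, 0.785, -0.077], [0.786, 0.618, 0.027], [0.069, -0.044, -0.997]]
ft_force: [-0.1, 0.7, -1.0]
finger_gap: 0.088
grip_force: 0.0
```

```bash
python3 -c "
from h import *
s=manip.sense();print(s['tool_rot'],s['joints']);delta((.85,-.30,.30))
a,b=cam('scene'),cam('side');print(tri(a,(138,140),b,(497,318)),tri(a,(172,178),b,(420,280)),tri(a,(137,250),b,(381,183)))"
```

```text
[[-0.6142  0.7853 -0.0775]
 [ 0.7861  0.6175  0.0271]
 [ 0.0691 -0.0443 -0.9966]] [ 0.4023  0.1703  0.1447  1.7012 -0.0075  1.3522  1.2127]
t 25.55 pos [ 0.4008 -0.2954  0.3022] yaw x 128.00228273941414 j7 1.2127025942166245
tool delta mm [-279.6131  350.0248  -32.7622]
[ 0.6919 -0.5972  0.0764] [ 0.6868 -0.4025  0.0295] [ 0.9005 -0.1392  0.0304]
```

Request:
apply_moves(
  translation=[
    [-11, 14, -1],
    [-21.5, 27, -2.5],
    [-21.5, 27, -2.5],
    [-21.5, 27, -2.5],
    [-21.5, 27, -2.5],
    [-21.5, 27, -2.5],
    [-21.5, 27, -2.5],
    [-21.5, 27, -2.5],
    [-21.5, 27, -2.5],
    [-21.5, 27, -2.5],
    [-21.5, 27, -2.5],
    [-21.5, 27, -2.5],
    [-10, 13, -1],
  ],
  spin=[0, 0, 0, 0, 0, 0, 0, 0, 0, 0, 0, 0, 0],
)

```text
time_s: 26.85
ee_pos: [0.8114, -0.2978, 0.292]
tool_rot: [[-0.61, 0.789, -0.072], [0.789, 0.613, 0.025], [0.064, -0.041, -0.997]]
ft_force: [0.2, 0.2, -1.2]
finger_gap: 0.0876
grip_force: 0.0
```

```bash
python3 -c "
from h import *
s=manip.sense();print(s['ee_pos'],s['tool_rot'],s['joints'])"
```

```text
[ 0.8114 -0.2978  0.292 ] [[-0.6105  0.7887 -0.0721]
 [ 0.7894  0.6133  0.0253]
 [ 0.0642 -0.0415 -0.9971]] [ 0.2506  1.0042  0.2593  0.3708 -0.2223  1.8535  1.0055]
```

The last push has begun to right it, with joint 6 at its limit. I'll keep going outward in small steps.

Request:
apply_moves(
  translation=[
    [-12.5, 8, 0],
    [-12.5, 8, 0],
    [-12.5, 8, 0],
  ],
  spin=[0, 0, 0],
)

```text
time_s: 27.15
ee_pos: [0.8317, -0.3078, 0.2813]
tool_rot: [[-0.611, 0.791, -0.044], [0.791, 0.612, 0.014], [0.038, -0.026, -0.999]]
ft_force: [-0.1, 1.1, 0.2]
finger_gap: 0.0875
grip_force: 0.0
```

```bash
python3 -c "
from h import *
s=manip.sense();print(s['ee_pos'],s['tool_rot'],s['joints'])"
```

```text
[ 0.8317 -0.3078  0.2813] [[-0.6108  0.7906 -0.044 ]
 [ 0.7909  0.6118  0.0141]
 [ 0.0381 -0.0262 -0.9989]] [ 0.2549  1.0568  0.326   0.2921 -0.289   1.8524  1.0085]
```

Request:
apply_moves(
  translation=[
    [-12.5, 8, 0],
    [-12.5, 8, 0],
    [0, 0, 0],
  ],
  spin=[0, 0, 0],
)

```text
time_s: 27.45
ee_pos: [0.8459, -0.3128, 0.2705]
tool_rot: [[-0.612, 0.791, -0.027], [0.791, 0.612, 0.008], [0.023, -0.016, -1.0]]
ft_force: [-0.9, 0.3, -0.4]
finger_gap: 0.0878
grip_force: 0.0
```

Request:
apply_moves(
  translation=[
    [-12.5, 8, 0],
    [-12.5, 8, 0],
    [-6, 4, 0],
    [0, 0, 0],
  ],
  spin=[0, 0, 0, 0],
)

```text
time_s: 27.85
ee_pos: [0.8619, -0.3179, 0.2603]
tool_rot: [[-0.612, 0.79, -0.003], [0.79, 0.612, -0.001], [0.002, -0.003, -1.0]]
ft_force: [0.7, 0.1, 0.6]
finger_gap: 0.0881
grip_force: 0.0
```

```bash
python3 -c "
from h import *
s=manip.sense();print(s['ee_pos'],s['tool_rot'],s['joints']);delta((.404,-.2953,.2))"
```

```text
[ 0.8619 -0.3179  0.2603] [[-0.6125  0.7905 -0.0034]
 [ 0.7905  0.6125 -0.0006]
 [ 0.0016 -0.0031 -1.    ]] [ 0.2659  1.1452  0.4686  0.1636 -0.4403  1.8524  1.0022]
t 27.85 pos [ 0.8619 -0.3179  0.2603] yaw x 127.76943863839566 j7 1.0022396838962133
tool delta mm [ 298.1881 -347.9245   61.8616]
```

Upright to within 0.2°. Back to above the ring.

Request:
apply_moves(
  translation=[
    [10, -11.6, 2],
    [19.9, -23.2, 4],
    [19.9, -23.2, 4],
    [19.9, -23.2, 4],
    [19.9, -23.2, 4],
    [19.9, -23.2, 4],
    [19.9, -23.2, 4],
    [19.9, -23.2, 4],
    [19.9, -23.2, 4],
    [19.9, -23.2, 4],
    [19.9, -23.2, 4],
    [19.9, -23.2, 4],
    [19.9, -23.2, 4],
    [19.9, -23.2, 4],
    [19.9, -23.2, 4],
    [10, -11.6, 4],
    [0, 0, 0],
    [0, 0, 0],
  ],
  spin=[0, 0, 0, 0, 0, 0, 0, 0, 0, 0, 0, 0, 0, 0, 0, 0, 0, 0],
)

```text
time_s: 29.65
ee_pos: [0.4124, -0.295, 0.2019]
tool_rot: [[-0.613, 0.79, -0.001], [0.79, 0.613, -0.001], [-0.0, -0.001, -1.0]]
ft_force: [0.9, -0.7, 1.0]
finger_gap: 0.0876
grip_force: 0.0
```

```bash
python3 ring.py; python3 -c "
from h import *
print(manip.sense()['tool_rot'])"
```

```text
[ 0.4124 -0.295   0.2019] [ 0.0438  0.227   0.5727  1.9117 -0.1407  1.0425  1.3365]
((277.9100646972656, 183.5898895263672), (55.148048400878906, 55.62900161743164), 18.575408935546875) (250, 156, 56, 56) 0.0105 [ 0.4044 -0.295   0.0105] tool [  4.9385  -6.1685 191.4048]
((277.9100646972656, 183.5898895263672), (55.148048400878906, 55.62900161743164), 18.575408935546875) (250, 156, 56, 56) 0.021 [ 0.4033 -0.2933  0.021 ] tool [  6.9324  -5.9975 180.9043]
((277.7685546875, 184.58294677734375), (28.708209991455078, 29.560976028442383), 106.68295288085938) (263, 170, 31, 30) 0.0105 [ 0.405  -0.2961  0.0105] tool [  3.758   -6.3408 191.4051]
((277.7685546875, 184.58294677734375), (28.708209991455078, 29.560976028442383), 106.68295288085938) (263, 170, 31, 30) 0.021 [ 0.4039 -0.2943  0.021 ] tool [  5.7853  -6.165  180.9047]
((552.603759765625, 79.25479888916016), (15.941723823547363, 41.619140625), 1.0420119762420654) (544, 58, 16, 45) 0.0105 [ 0.5685 -0.0239  0.0105] tool [118.4004 289.7615 191.1291]
((552.603759765625, 79.25479888916016), (15.941723823547363, 41.619140625), 1.0420119762420654) (544, 58, 16, 45) 0.021 [ 0.5628 -0.0298  0.021 ] tool [117.1876 281.5689 180.6364]
[[-0.6138  0.7895 -0.0009]
 [ 0.7895  0.6138 -0.0009]
 [-0.0002 -0.0013 -1.    ]]
```

Request:
apply_moves(
  translation=[
    [3, -3.1, 0],
    [3, -3, 10],
    [0, 0, 25],
    [0, 0, 35],
    [0, 0, 35],
    [0, 0, 35],
    [0, 0, 25],
    [0, 0, 15],
    [0, 0, 10],
    [0, 0, 8],
    [0, 0, 5],
    [0, 0, 0],
    [0, 0, 0],
  ],
  spin=[0, 0, 0, 0, 0, 0, 0, 0, 0, 0, 0, 0, 0],
)

```text
time_s: 31.0
ee_pos: [0.403, -0.2945, -0.0015]
tool_rot: [[-0.613, 0.79, -0.002], [0.79, 0.613, -0.001], [0.0, -0.002, -1.0]]
ft_force: [0.1, -0.8, -0.1]
finger_gap: 0.0879
grip_force: 0.0
```

Request:
apply_moves(
  hand=0,
  translation=[
    [0, 0, 0],
    [0, 0, 0],
    [0, 0, 0],
    [0, 0, 0],
    [0, 0, 0],
  ],
  spin=[0, 0, 0, 0, 0],
)

```text
time_s: 31.5
ee_pos: [0.4028, -0.2944, -0.0016]
tool_rot: [[-0.613, 0.79, -0.002], [0.79, 0.613, -0.0], [0.001, -0.002, -1.0]]
ft_force: [-1.2, 0.3, 4.3]
finger_gap: 0.0653
grip_force: 30.0
```

Ring gripped at 65.3 mm. Lifting and carrying it to the cup's axis.

Request:
apply_moves(
  translation=[
    [0, 0, -8],
    [0, 0, -20],
    [0, 0, -30],
    [0, 0, -35],
    [0, 0, -35],
    [4, 11, -32],
    [9, 24, -25],
    [9, 24, -15],
    [9, 24, 0],
    [9, 24, 0],
    [9, 24, 0],
    [9, 24, 0],
    [9, 24, 0],
    [9, 24, 0],
    [9, 24, 0],
    [9, 24, 0],
    [9, 24, 0],
    [9, 24, 0],
    [9, 24, 0],
    [4, 10.5, 0],
  ],
  spin=[0, 0, 0, 0, 0, 0, 0, 0, 0, 0, 0, 0, 0, 0, 0, 0, 0, 0, 0, 0],
)

```text
time_s: 33.5
ee_pos: [0.5907, 0.0113, 0.1975]
tool_rot: [[-0.615, 0.789, -0.003], [0.789, 0.615, -0.0], [0.002, -0.002, -1.0]]
ft_force: [0.0, 0.1, -1.2]
finger_gap: 0.0657
grip_force: 30.0
```

Request:
apply_moves(
  translation=[
    [0, 0, 0],
    [0, 0, 0],
    [0, 0, 0],
  ],
  spin=[0, 0, 0],
)

```text
time_s: 33.8
ee_pos: [0.5895, 0.0071, 0.1977]
tool_rot: [[-0.611, 0.792, -0.003], [0.792, 0.611, -0.001], [0.001, -0.003, -1.0]]
ft_force: [-1.5, 0.4, -0.1]
finger_gap: 0.0656
grip_force: 30.0
```

Run:
```python
from h import *
s=manip.sense();c=cam('wrist',s);im=manip.snapshot('wrist');cv2.imwrite('pics/w5.png',im)
print(s['ee_pos'],s['joints'],s['tool_rot'][:,2],s['finger_gap']);delta((.5765,-.0133,.15))
zt=s['ee_pos'][2]+.0016+.021
p=proj(c,(s['ee_pos'][0],s['ee_pos'][1],zt));print('exp top',p)
hsv=cv2.cvtColor(im,cv2.COLOR_BGR2HSV);m=cv2.inRange(hsv,(160,60,40),(179,255,255));m[:, :200]=0;m[:,370:]=0
H,hi=cv2.findContours(m,cv2.RETR_CCOMP,cv2.CHAIN_APPROX_NONE)
for k,h in zip(H,hi[0]):
    if cv2.contourArea(k)<200: continue
    e=cv2.fitEllipse(k);X=ray(c,e[0],zt);print('hole' if h[3]>=0 else 'outer',e,cv2.boundingRect(k),'tool',1000*s['tool_rot'].T@(X-s['ee_pos']))
```

```text
[0.5895 0.0071 0.1977] [-0.4192  0.3743  0.4306  1.7159 -0.1718  1.0916  0.7224] [-0.0026 -0.001  -1.    ] 0.06560277275320801
t 33.85 pos [0.5896 0.0072 0.1977] yaw x 127.66141882967268 j7 0.7223709529330123
tool delta mm [ -8.2911 -22.7876  47.7772]
exp top [283.2856 267.5401]
outer ((337.4384765625, 358.3658142089844), (24.779441833496094, 67.60311126708984), 87.87226104736328) (308, 348, 62, 25) tool [-57.8681  31.4915 -22.7336]
outer ((282.697265625, 250.33323669433594), (117.34063720703125, 174.3754119873047), 155.6545867919922) (222, 151, 135, 165) tool [  9.9185  -0.3614 -22.5907]
hole ((283.6165771484375, 268.1208801269531), (51.47404861450195, 60.735347747802734), 81.54708862304688) (253, 241, 61, 54) tool [ -0.3204   0.1163 -22.6007]
hole ((245.9647674560547, 212.08766174316406), (13.564301490783691, 39.32898712158203), 51.48887634277344) (232, 201, 34, 28) tool [ 30.8619 -19.0407 -22.5229]
```

The ring's hole is centred on the tool to 0.3 mm. Correcting the overshoot and lowering over the mouthpiece.

Request:
apply_moves(
  translation=[
    [-3, -8, 0],
    [-3, -8, 0],
    [-2, -6.8, 0],
    [0, 0, 5],
    [0, 0, 12],
    [0, 0, 15],
    [0, 0, 15],
    [0, 0, 12],
    [0, 0, 7],
    [0, 0, 4],
    [0, 0, 0],
  ],
  spin=[0, 0, 0, 0, 0, 0, 0, 0, 0, 0, 0],
)

```text
time_s: 34.95
ee_pos: [0.5767, -0.0114, 0.1271]
tool_rot: [[-0.613, 0.79, -0.003], [0.79, 0.613, -0.001], [0.001, -0.003, -1.0]]
ft_force: [0.1, 0.4, -0.0]
finger_gap: 0.0655
grip_force: 30.0
```

Request:
apply_moves(
  translation=[
    [0, 0, 2],
    [0, 0, 2],
    [0, 0, 2],
    [0, 0, 2],
    [0, 0, 1.5],
    [0, 0, 1],
    [0, 0, 1],
    [0, 0, 0],
  ],
  spin=[0, 0, 0, 0, 0, 0, 0, 0],
)

```text
time_s: 35.75
ee_pos: [0.5767, -0.0115, 0.1159]
tool_rot: [[-0.613, 0.79, -0.003], [0.79, 0.613, -0.0], [0.001, -0.002, -1.0]]
ft_force: [-0.1, 0.5, 0.8]
finger_gap: 0.0655
grip_force: 30.0
```

Request:
apply_moves(
  translation=[
    [-1.2, -1.1, 0],
    [0, 0, 0.7],
    [0, 0, 0.7],
    [0, 0, 0.7],
    [0, 0, 0.7],
    [0, 0, 0],
  ],
  spin=[0, 0, 0, 0, 0, 0],
)

```text
time_s: 36.35
ee_pos: [0.5766, -0.013, 0.1131]
tool_rot: [[-0.613, 0.79, -0.003], [0.79, 0.613, -0.0], [0.001, -0.002, -1.0]]
ft_force: [-0.2, 0.9, -0.1]
finger_gap: 0.0656
grip_force: 30.0
```

Request:
apply_moves(
  translation=[
    [0, 0, 0.6],
    [0, 0, 0.6],
    [0, 0, 0.6],
    [0, 0, 0],
  ],
  spin=[0, 0, 0, 0],
)

```text
time_s: 36.75
ee_pos: [0.5766, -0.013, 0.1113]
tool_rot: [[-0.613, 0.79, -0.003], [0.79, 0.613, -0.0], [0.001, -0.002, -1.0]]
ft_force: [0.4, 0.6, -0.4]
finger_gap: 0.0653
grip_force: 30.0
```

Request:
apply_moves(
  translation=[
    [0, 0, 0.6],
    [0, 0, 0.6],
    [0, 0, 0],
  ],
  spin=[0, 0, 0],
)

```text
time_s: 37.05
ee_pos: [0.5766, -0.013, 0.1101]
tool_rot: [[-0.613, 0.79, -0.003], [0.79, 0.613, -0.0], [0.001, -0.002, -1.0]]
ft_force: [0.5, 0.8, -0.7]
finger_gap: 0.0653
grip_force: 30.0
```

Request:
apply_moves(
  translation=[
    [0, 0, 0.5],
    [0, 0, 0.5],
    [0, 0, 0],
  ],
  spin=[0, 0, 0],
)

```text
time_s: 37.35
ee_pos: [0.5766, -0.0131, 0.1092]
tool_rot: [[-0.613, 0.79, -0.003], [0.79, 0.613, -0.0], [0.001, -0.002, -1.0]]
ft_force: [-0.5, 0.9, -0.6]
finger_gap: 0.0654
grip_force: 30.0
```

Request:
apply_moves(
  translation=[
    [0, 0, 0.5],
    [0, 0, 0.5],
    [0, 0, 0],
  ],
  spin=[0, 0, 0],
)

```text
time_s: 37.65
ee_pos: [0.5766, -0.0131, 0.1082]
tool_rot: [[-0.613, 0.79, -0.003], [0.79, 0.613, -0.0], [0.001, -0.002, -1.0]]
ft_force: [0.2, 0.3, 0.4]
finger_gap: 0.0658
grip_force: 30.0
```

Request:
apply_moves(
  translation=[
    [0, 0, 0.5],
    [0, 0, 0.5],
    [0, 0, 0],
  ],
  spin=[0, 0, 0],
)

```text
time_s: 37.95
ee_pos: [0.5766, -0.0131, 0.1072]
tool_rot: [[-0.613, 0.79, -0.003], [0.79, 0.613, -0.0], [0.001, -0.002, -1.0]]
ft_force: [-0.6, 0.2, -0.0]
finger_gap: 0.0652
grip_force: 30.0
```

Request:
apply_moves(
  translation=[
    [0, 0, 0.4],
    [0, 0, 0.4],
    [0, 0, 0],
  ],
  spin=[0, 0, 0],
)

```text
time_s: 38.25
ee_pos: [0.5767, -0.013, 0.107]
tool_rot: [[-0.613, 0.79, -0.002], [0.79, 0.613, -0.0], [0.001, -0.002, -1.0]]
ft_force: [-2.3, -0.1, 6.1]
finger_gap: 0.0653
grip_force: 30.0
```

Request:
apply_moves(
  translation=[
    [0, 0, 0.4],
    [0, 0, 0.3],
    [0, 0, 0],
  ],
  spin=[0, 0, 0],
)

```text
time_s: 38.55
ee_pos: [0.5767, -0.013, 0.1069]
tool_rot: [[-0.613, 0.79, -0.002], [0.79, 0.613, 0.0], [0.001, -0.001, -1.0]]
ft_force: [-4.0, 1.0, 11.5]
finger_gap: 0.0656
grip_force: 30.0
```

Thread contact at 0.107, pressing about 11 N. Now I'll turn clockwise, sinking with the pitch.

Request:
apply_moves(
  translation=[
    [0, 0, 0.3],
    [0, 0, 0.3],
    [0, 0, 0.3],
    [0, 0, 0.3],
    [0, 0, 0],
  ],
  spin=[4, 4, 4, 4, 0],
)

```text
time_s: 39.05
ee_pos: [0.5773, -0.0129, 0.1057]
tool_rot: [[-0.369, 0.929, -0.001], [0.929, 0.369, 0.0], [0.001, -0.001, -1.0]]
ft_force: [-2.5, 0.9, 10.5]
finger_gap: 0.0654
grip_force: 30.0
```

```bash
cat > st.py <<'E'
from h import *
s=manip.sense();print(s['time_s'],s['ee_pos'],'yaw',np.degrees(np.arctan2(s['tool_rot'][1,0],s['tool_rot'][0,0])),'F',s['ft_force'],'M',s['moment'],s['finger_gap'],s['joints'][6])
E
python3 st.py
```

```text
39.05 [ 0.5773 -0.0129  0.1057] yaw 111.64734288375723 F [-2.5045  0.8968 10.4724] M [ 0.0825  0.7502 -0.1768] 0.06537962759651744 0.5599012570040265
```

Request:
apply_moves(
  translation=[
    [0, 0, 0.3],
    [0, 0, 0.3],
    [0, 0, 0.3],
    [0, 0, 0],
  ],
  spin=[4, 4, 4, 0],
)

```text
time_s: 39.45
ee_pos: [0.5775, -0.0128, 0.1047]
tool_rot: [[-0.168, 0.986, -0.001], [0.986, 0.168, 0.0], [0.0, -0.001, -1.0]]
ft_force: [-2.0, 1.3, 8.9]
finger_gap: 0.0654
grip_force: 30.0
```

```bash
python3 st.py
```

```text
39.45 [ 0.5775 -0.0128  0.1047] yaw 99.65558152475202 F [-2.0305  1.3208  8.9054] M [ 0.1392  0.547  -0.1154] 0.06537924633062504 0.3810471842366422
```

Request:
apply_moves(
  translation=[
    [0, 0, 0.25],
    [0, 0, 0.25],
    [0, 0, 0],
  ],
  spin=[3, 3, 0],
)

```text
time_s: 39.75
ee_pos: [0.5776, -0.0129, 0.1043]
tool_rot: [[-0.064, 0.998, -0.0], [0.998, 0.064, 0.0], [0.0, -0.0, -1.0]]
ft_force: [-2.1, 1.2, 9.8]
finger_gap: 0.0654
grip_force: 30.0
```

```bash
python3 st.py
```

```text
39.75 [ 0.5776 -0.0129  0.1043] yaw 93.68933094546965 F [-2.1404  1.1931  9.8424] M [ 0.1447  0.5069 -0.0741] 0.0654276032417022 0.29269742279365
```

Request:
apply_moves(
  translation=[
    [0, 0, 0.25],
    [0, 0, 0.25],
    [0, 0, 0],
  ],
  spin=[3, 3, 0],
)

```text
time_s: 40.05
ee_pos: [0.5778, -0.0129, 0.104]
tool_rot: [[0.04, 0.999, 0.0], [0.999, -0.04, 0.0], [0.0, 0.0, -1.0]]
ft_force: [-1.5, 1.1, 11.1]
finger_gap: 0.0651
grip_force: 30.0
```

```bash
python3 st.py
```

```text
40.05 [ 0.5778 -0.0129  0.104 ] yaw 87.69147056350883 F [-1.5204  1.1496 11.0874] M [ 0.1083  0.514  -0.0177] 0.065059672330068 0.20414590862027043
```

Request:
apply_moves(
  translation=[
    [0, 0, 0.2],
    [0, 0, 0.2],
    [0, 0, 0],
  ],
  spin=[3, 3, 0],
)

```text
time_s: 40.35
ee_pos: [0.5781, -0.0129, 0.1039]
tool_rot: [[0.144, 0.99, 0.001], [0.99, -0.144, 0.0], [0.0, 0.001, -1.0]]
ft_force: [-1.7, 0.7, 12.2]
finger_gap: 0.0656
grip_force: 30.0
```

```bash
python3 st.py
```

```text
40.35 [ 0.5781 -0.0129  0.1039] yaw 81.69745133982202 F [-1.7084  0.705  12.2315] M [0.1851 0.4718 0.0042] 0.06559090359403531 0.11587773996004727
```

Request:
apply_moves(
  translation=[
    [0, 0, 0.2],
    [0, 0, 0.2],
    [0, 0, 0],
  ],
  spin=[3, 3, 0],
)

```text
time_s: 40.65
ee_pos: [0.5784, -0.013, 0.1038]
tool_rot: [[0.247, 0.969, 0.001], [0.969, -0.247, 0.0], [0.001, 0.001, -1.0]]
ft_force: [-1.7, 0.5, 14.6]
finger_gap: 0.0657
grip_force: 30.0
```

```bash
python3 st.py
```

```text
40.65 [ 0.5784 -0.013   0.1038] yaw 75.69445674176875 F [-1.6637  0.548  14.6448] M [ 0.138   0.4585 -0.0129] 0.0656685490972576 0.027910135216923176
```

The sinking has stalled and the moment's zero is unclear. I'll let go of the ring to get a clean baseline, then regrip.

Request:
apply_moves(
  hand=80,
  translation=[
    [0, 0, 0],
    [0, 0, 0],
    [0, 0, -1],
    [0, 0, 0],
    [0, 0, 0],
  ],
  spin=[0, 0, 0, 0, 0],
)

```text
time_s: 41.15
ee_pos: [0.5765, -0.0131, 0.1027]
tool_rot: [[0.246, 0.969, -0.003], [0.969, -0.246, -0.001], [-0.001, -0.003, -1.0]]
ft_force: [-1.4, -0.1, 0.1]
finger_gap: 0.0802
grip_force: 0.0
```

```bash
python3 st.py
python3 - <<'E'
from h import *
s=manip.sense();a=manip.snapshot('side');b=manip.snapshot('scene');w=manip.snapshot('wrist')
pa=proj(cam('side'),(.5765,-.013,.12)).astype(int);pb=proj(cam('scene'),(.5765,-.013,.12)).astype(int)
f=lambda i,p,r:i[p[1]-r:p[1]+r,p[0]-r:p[0]+r]
z=lambda i:cv2.resize(i,(300,300),interpolation=cv2.INTER_CUBIC)
o=np.hstack([np.vstack([z(f(a,pa,30)),z(f(b,pb,30))]),cv2.resize(w[200:320,205:365],(500,375),interpolation=cv2.INTER_CUBIC).copy() if 0 else cv2.resize(w[190:340,223:343],(480,600),interpolation=cv2.INTER_CUBIC)]);cv2.imwrite('pics/fin1.png',o)
print(pa,pb)
E
```

```text
41.15 [ 0.5765 -0.0131  0.1027] yaw 75.77938854509493 F [-1.4312 -0.0773  0.0601] M [-0.1138  0.0647  0.0118] 0.08023900416503613 0.028522361666316866
[274 200] [280 193]
```

View pics/fin1.png

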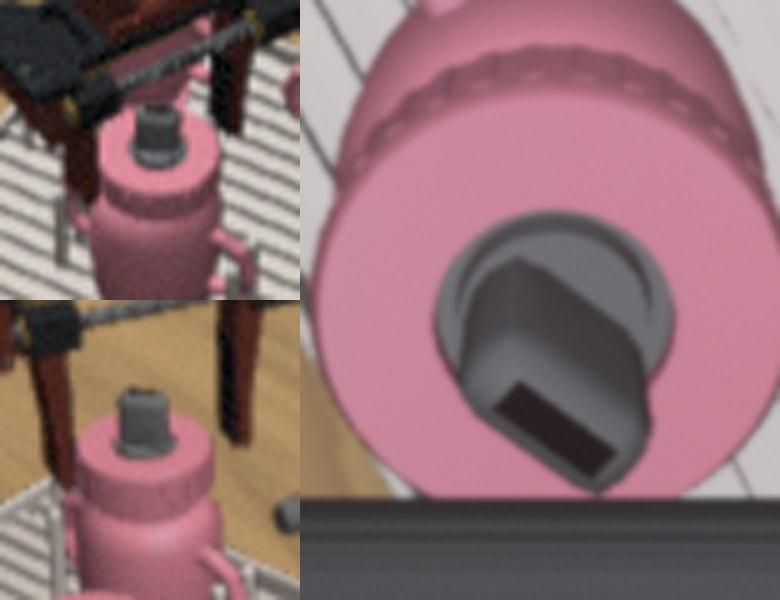

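The picture shows the ring level and centred on the neck, with the mouthpiece through its hole. The baseline moment is about zero. Regripping, then turning on in small steps with moment readings.

Request:
apply_moves(
  hand=0,
  translation=[
    [0, 0, 0],
    [0, 0, 0],
    [0, 0, 0],
    [0, 0, 0],
  ],
  spin=[0, 0, 0, 0],
)

```text
time_s: 41.7
ee_pos: [0.5767, -0.0131, 0.1028]
tool_rot: [[0.246, 0.969, -0.002], [0.969, -0.246, -0.0], [-0.001, -0.002, -1.0]]
ft_force: [0.2, 0.1, -0.1]
finger_gap: 0.0659
grip_force: 30.0
```

```bash
python3 st.py
```

```text
41.7 [ 0.5767 -0.0131  0.1028] yaw 75.78078917687706 F [ 0.2434  0.1059 -0.1411] M [-0.026  -0.0465  0.0102] 0.06585946217056024 0.028480310412347824
```

Request:
apply_moves(
  translation=[
    [0, 0, 0.3],
    [0, 0, 0.3],
    [0, 0, 0],
  ],
  spin=[3, 3, 0],
)

```text
time_s: 42.0
ee_pos: [0.577, -0.0131, 0.1026]
tool_rot: [[0.346, 0.938, -0.002], [0.938, -0.346, -0.0], [-0.001, -0.002, -1.0]]
ft_force: [0.4, -0.3, 4.2]
finger_gap: 0.0658
grip_force: 30.0
```

```bash
python3 st.py
```

```text
42.0 [ 0.577  -0.0131  0.1026] yaw 69.735787674319 F [ 0.4153 -0.2982  4.158 ] M [-0.053   0.1664 -0.0595] 0.06577103822619913 -0.059722595852301635
```

The sinking stops while torque stays low. That fits the lip resting on the bead with the lugs still crossing the thread's slack. I'll turn on without pressing until the torque climbs.

Request:
apply_moves(
  translation=[
    [0, 0, 0],
    [0, 0, 0],
    [0, 0, 0],
  ],
  spin=[3, 3, 0],
)

```text
time_s: 42.3
ee_pos: [0.577, -0.0131, 0.1026]
tool_rot: [[0.441, 0.897, -0.002], [0.897, -0.441, -0.0], [-0.001, -0.001, -1.0]]
ft_force: [0.2, 1.2, 4.6]
finger_gap: 0.0655
grip_force: 30.0
```

```bash
python3 st.py
```

```text
42.3 [ 0.577  -0.0131  0.1026] yaw 63.81899042335936 F [0.2151 1.2314 4.6425] M [-0.0513  0.0658 -0.1083] 0.06549456704392778 -0.14623069534584135
```

Request:
apply_moves(
  translation=[
    [0, 0, 0],
    [0, 0, 0],
    [0, 0, 0],
  ],
  spin=[3, 3, 0],
)

```text
time_s: 42.6
ee_pos: [0.5773, -0.0127, 0.1025]
tool_rot: [[0.531, 0.847, -0.001], [0.847, -0.531, -0.0], [-0.001, -0.001, -1.0]]
ft_force: [2.1, 0.6, 2.9]
finger_gap: 0.0658
grip_force: 30.0
```

```bash
python3 st.py
```

```text
42.6 [ 0.5773 -0.0127  0.1025] yaw 57.898787807271646 F [2.1388 0.6279 2.8602] M [ 0.2362 -0.3728 -0.0304] 0.06578332335819034 -0.23277681765637967
```

Request:
apply_moves(
  translation=[
    [0, 0, 0.1],
    [0, 0, 0.1],
    [0, 0, 0],
  ],
  spin=[3, 3, 0],
)

```text
time_s: 42.9
ee_pos: [0.5776, -0.0125, 0.1022]
tool_rot: [[0.616, 0.788, -0.001], [0.788, -0.616, -0.0], [-0.001, -0.0, -1.0]]
ft_force: [5.1, 1.7, -0.1]
finger_gap: 0.0656
grip_force: 30.0
```

```bash
python3 st.py
```

```text
42.9 [ 0.5776 -0.0125  0.1022] yaw 51.95514740297339 F [ 5.1111  1.7126 -0.0694] M [ 0.4389 -0.8844  0.1673] 0.0656026287647543 -0.31909812318511294
```

Request:
apply_moves(
  translation=[
    [0, 0, 0.1],
    [0, 0, 0.1],
    [0, 0, 0],
  ],
  spin=[3, 3, 0],
)

```text
time_s: 43.2
ee_pos: [0.5778, -0.0124, 0.1018]
tool_rot: [[0.695, 0.719, -0.0], [0.719, -0.695, -0.0], [-0.001, -0.0, -1.0]]
ft_force: [7.4, 2.5, -3.2]
finger_gap: 0.0655
grip_force: 30.0
```

```bash
python3 st.py
```

```text
43.2 [ 0.5778 -0.0124  0.1018] yaw 45.96821732116679 F [ 7.3958  2.4957 -3.2082] M [ 0.5218 -1.2637  0.126 ] 0.06554077988599821 -0.40556492155920276
```

Now the thread pulls the ring down (Fz negative) and the moment is positive and climbing. I'll go on in small steps.

Request:
apply_moves(
  translation=[
    [0, 0, 0.5],
    [0, 0, 0.3],
    [0, 0, 0],
  ],
  spin=[2, 2, 0],
)

```text
time_s: 43.5
ee_pos: [0.578, -0.0124, 0.1015]
tool_rot: [[0.743, 0.67, -0.0], [0.67, -0.743, -0.0], [-0.0, 0.0, -1.0]]
ft_force: [5.4, 2.1, 1.4]
finger_gap: 0.0657
grip_force: 30.0
```

```bash
python3 st.py
```

```text
43.5 [ 0.578  -0.0124  0.1015] yaw 42.045167251353625 F [5.3631 2.0952 1.4155] M [ 0.5519 -0.9311  0.6197] 0.06574523502784785 -0.4615858008434838
```

Request:
apply_moves(
  translation=[
    [0, 0, 0.2],
    [0, 0, 0.2],
    [0, 0, 0],
  ],
  spin=[2, 2, 0],
)

```text
time_s: 43.8
ee_pos: [0.5782, -0.0124, 0.1013]
tool_rot: [[0.787, 0.616, 0.0], [0.616, -0.787, -0.0], [0.0, 0.0, -1.0]]
ft_force: [4.4, 2.1, 2.8]
finger_gap: 0.0655
grip_force: 30.0
```

```bash
python3 st.py
```

```text
43.8 [ 0.5782 -0.0124  0.1013] yaw 38.05494775243 F [4.3935 2.1048 2.779 ] M [ 0.5517 -0.9437  0.6402] 0.06554827214753292 -0.5186261577466199
```

That went to 0.64 N m, past snug but under 0.7. I'll back off about 14° and retighten in finer steps.

Request:
apply_moves(
  translation=[
    [0, 0, -0.2],
    [0, 0, -0.3],
    [0, 0, -0.3],
    [0, 0, -0.3],
    [0, 0, 0],
  ],
  spin=[-3, -4, -4, -4, 0],
)

```text
time_s: 44.3
ee_pos: [0.5771, -0.0131, 0.1021]
tool_rot: [[0.602, 0.799, -0.001], [0.799, -0.602, 0.0], [-0.001, -0.001, -1.0]]
ft_force: [3.2, 1.1, 4.3]
finger_gap: 0.0656
grip_force: 30.0
```

```bash
python3 st.py
```

```text
44.3 [ 0.5771 -0.0131  0.1021] yaw 52.999391331963 F [3.1855 1.0724 4.2869] M [ 0.2645 -0.3916  0.2546] 0.06562945514430074 -0.3031079504672127
```

Request:
apply_moves(
  translation=[
    [0, 0, 0.1],
    [0, 0, 0.1],
    [0, 0, 0],
  ],
  spin=[1.5, 1.5, 0],
)

```text
time_s: 44.6
ee_pos: [0.5773, -0.0129, 0.1019]
tool_rot: [[0.647, 0.762, -0.001], [0.762, -0.647, -0.001], [-0.001, -0.001, -1.0]]
ft_force: [4.1, 1.2, 6.0]
finger_gap: 0.0658
grip_force: 30.0
```

```bash
python3 st.py
```

```text
44.6 [ 0.5773 -0.0129  0.1019] yaw 49.670088770013244 F [4.0644 1.1571 6.0215] M [ 0.3553 -0.5547  0.4289] 0.06579844318452839 -0.3516888382547133
```

Request:
apply_moves(
  hand=75,
  translation=[
    [0, 0, 0],
    [0, 0, 0],
    [0, 0, 0],
    [0, 0, 0],
  ],
  spin=[0, 0, 0, 0],
)

```text
time_s: 45.0
ee_pos: [0.5759, -0.0133, 0.1011]
tool_rot: [[0.646, 0.763, -0.004], [0.763, -0.646, -0.001], [-0.003, -0.003, -1.0]]
ft_force: [0.4, 0.2, -0.7]
finger_gap: 0.0748
grip_force: 0.0
```

```bash
python3 st.py
python3 - <<'E'
from h import *
s=manip.sense();c=cam('wrist',s);im=manip.snapshot('wrist');cv2.imwrite('pics/w7.png',im)
hsv=cv2.cvtColor(im,cv2.COLOR_BGR2HSV);m=cv2.inRange(hsv,(160,60,40),(179,255,255));H,hi=cv2.findContours(m,cv2.RETR_CCOMP,cv2.CHAIN_APPROX_NONE)
for k,h in zip(H,hi[0]):
    if cv2.contourArea(k)<400 or h[3]<0: continue
    e=cv2.fitEllipse(cv2.convexHull(k));X=ray(c,e[0],.127);print(e,cv2.boundingRect(k),X)
E
```

```text
45.0 [ 0.5759 -0.0133  0.1011] yaw 49.742156037990114 F [ 0.3754  0.2413 -0.6516] M [-0.0271  0.1484 -0.0598] 0.07478640577006203 -0.3500865128850372
((287.1800537109375, 274.7478332519531), (62.528968811035156, 74.22061920166016), 149.2548370361328) (254, 240, 62, 71) [ 0.5742 -0.0165  0.127 ]
```

Request:
apply_moves(
  hand=0,
  translation=[
    [0, 0, 0],
    [0, 0, 0],
    [0, 0, 0],
    [0, 0, 0],
  ],
  spin=[0, 0, 0, 0],
)

```text
time_s: 45.45
ee_pos: [0.5768, -0.0135, 0.1015]
tool_rot: [[0.646, 0.763, -0.002], [0.763, -0.646, -0.001], [-0.002, -0.001, -1.0]]
ft_force: [2.4, -2.2, -2.4]
finger_gap: 0.0658
grip_force: 30.0
```

```bash
python3 st.py
```

```text
45.45 [ 0.5768 -0.0135  0.1015] yaw 49.761494567403766 F [ 2.3699 -2.1764 -2.3808] M [-0.375  -0.35   -0.1078] 0.06575667396289146 -0.34978106176783275
```

Request:
apply_moves(
  translation=[
    [0, 0, 0.1],
    [0, 0, 0],
  ],
  spin=[2, 0],
)

```text
time_s: 45.65
ee_pos: [0.5769, -0.0133, 0.1014]
tool_rot: [[0.673, 0.74, -0.002], [0.74, -0.673, -0.001], [-0.002, -0.001, -1.0]]
ft_force: [3.4, -3.5, -3.9]
finger_gap: 0.0655
grip_force: 30.0
```

```bash
python3 st.py
```

```text
45.65 [ 0.5769 -0.0133  0.1014] yaw 47.7087323995178 F [ 3.4123 -3.5277 -3.8962] M [-0.5027 -0.5703  0.3719] 0.06552253872125753 -0.3797577152596853
```

Request:
apply_moves(
  translation=[
    [0, 0, -0.2],
    [0, 0, 0],
  ],
  spin=[-2.5, 0],
)

```text
time_s: 45.85
ee_pos: [0.5767, -0.0134, 0.1016]
tool_rot: [[0.639, 0.769, -0.002], [0.769, -0.639, -0.001], [-0.002, -0.001, -1.0]]
ft_force: [4.0, -3.7, -4.8]
finger_gap: 0.0658
grip_force: 30.0
```

```bash
python3 st.py
```

```text
45.85 [ 0.5767 -0.0134  0.1016] yaw 50.2529075587943 F [ 3.9979 -3.6739 -4.846 ] M [-0.5629 -0.6613 -0.0153] 0.0658208862659862 -0.3426322755653222
```

Request:
apply_moves(
  translation=[
    [0, 0, -0.1],
    [0, 0, 0],
  ],
  spin=[-1.5, 0],
)

```text
time_s: 46.05
ee_pos: [0.5767, -0.0135, 0.1017]
tool_rot: [[0.619, 0.786, -0.002], [0.786, -0.619, -0.001], [-0.002, -0.001, -1.0]]
ft_force: [4.4, -3.0, -6.2]
finger_gap: 0.0657
grip_force: 30.0
```

```bash
python3 st.py
```

```text
46.05 [ 0.5767 -0.0135  0.1017] yaw 51.776729786138 F [ 4.4053 -3.0486 -6.1598] M [-0.752  -0.697  -0.1479] 0.06570270561700794 -0.3207206841347106
```

Request:
apply_moves(
  translation=[
    [0, 0, -0.2],
    [0, 0, 0],
  ],
  spin=[-2, 0],
)

```text
time_s: 46.25
ee_pos: [0.5766, -0.0136, 0.1018]
tool_rot: [[0.591, 0.807, -0.002], [0.807, -0.591, -0.001], [-0.002, -0.001, -1.0]]
ft_force: [4.7, -3.6, -6.3]
finger_gap: 0.0654
grip_force: 30.0
```

```bash
python3 st.py
```

```text
46.25 [ 0.5766 -0.0136  0.1018] yaw 53.7841388931843 F [ 4.6988 -3.564  -6.2506] M [-0.8387 -0.7065 -0.1459] 0.0654484705101903 -0.29181697392838035
```

Request:
apply_moves(
  translation=[
    [0, 0, 0.2],
    [0, 0, 0],
  ],
  spin=[1.5, 0],
)

```text
time_s: 46.45
ee_pos: [0.5768, -0.0134, 0.1017]
tool_rot: [[0.612, 0.791, -0.002], [0.791, -0.612, -0.001], [-0.002, -0.001, -1.0]]
ft_force: [3.9, -2.9, -5.0]
finger_gap: 0.0657
grip_force: 30.0
```

```bash
python3 st.py
```

```text
46.45 [ 0.5768 -0.0134  0.1017] yaw 52.271856872755265 F [ 3.9289 -2.8771 -5.0207] M [-0.8464 -0.7662  0.3436] 0.06573680242685982 -0.31418103911780493
```

Request:
apply_moves(
  translation=[
    [0, 0, 0.1],
    [0, 0, 0],
  ],
  spin=[0.6, 0],
)

```text
time_s: 46.65
ee_pos: [0.5768, -0.0133, 0.1016]
tool_rot: [[0.62, 0.785, -0.002], [0.785, -0.62, -0.001], [-0.002, -0.001, -1.0]]
ft_force: [3.3, -3.4, -4.8]
finger_gap: 0.0654
grip_force: 30.0
```

```bash
python3 st.py
```

```text
46.65 [ 0.5768 -0.0133  0.1016] yaw 51.698397135437524 F [ 3.2618 -3.3925 -4.7608] M [-0.8705 -0.721   0.427 ] 0.06535704423873166 -0.3224130455381416
```

The loosening torque of 0.147 against about 0.4 for tightening implies roughly 26 N on the bead, a little high. I'll ease off about 3.5° and finish on a light clockwise nip.

Request:
apply_moves(
  translation=[
    [0, 0, -0.1],
    [0, 0, -0.2],
    [0, 0, 0],
  ],
  spin=[-2.5, -2.8, 0],
)

```text
time_s: 46.95
ee_pos: [0.5766, -0.0136, 0.102]
tool_rot: [[0.545, 0.839, -0.002], [0.839, -0.545, -0.001], [-0.002, -0.002, -1.0]]
ft_force: [2.7, -4.4, -4.8]
finger_gap: 0.0659
grip_force: 30.0
```

```bash
python3 st.py
```

```text
46.95 [ 0.5766 -0.0136  0.102 ] yaw 56.98804234318394 F [ 2.7229 -4.4346 -4.7858] M [-0.9066 -0.5848  0.0694] 0.06589039701547578 -0.24533306001144572
```

Request:
apply_moves(
  translation=[
    [0, 0, 0.1],
    [0, 0, 0],
  ],
  spin=[1.2, 0],
)

```text
time_s: 47.15
ee_pos: [0.5768, -0.0133, 0.1019]
tool_rot: [[0.564, 0.826, -0.002], [0.826, -0.564, -0.001], [-0.002, -0.001, -1.0]]
ft_force: [3.5, -3.7, -5.6]
finger_gap: 0.0656
grip_force: 30.0
```

```bash
python3 st.py
```

```text
47.15 [ 0.5768 -0.0133  0.1019] yaw 55.680122280106296 F [ 3.5381 -3.7367 -5.5787] M [-0.882  -0.7153  0.1949] 0.06563216897426692 -0.26474365864794264
```

Request:
apply_moves(
  translation=[
    [0, 0, 0.2],
    [0, 0, 0],
  ],
  spin=[0.8, 0],
)

```text
time_s: 47.35
ee_pos: [0.5769, -0.0132, 0.1018]
tool_rot: [[0.575, 0.818, -0.002], [0.818, -0.575, -0.001], [-0.002, -0.001, -1.0]]
ft_force: [3.8, -2.4, -3.1]
finger_gap: 0.0657
grip_force: 30.0
```

```bash
python3 st.py
```

```text
47.35 [ 0.5769 -0.0132  0.1018] yaw 54.91479872058777 F [ 3.836  -2.3679 -3.1228] M [-0.8236 -0.6576  0.2978] 0.06573174015586479 -0.2756546363729424
```

The clockwise torque is now 0.30 N m, which is in the snug range and on the same 0.04 N m per degree line as before. Letting go and rising clear.

Request:
apply_moves(
  hand=87.8,
  translation=[
    [0, 0, 0],
    [0, 0, 0],
    [0, 0, 0],
    [0, 0, 0],
    [0, 0, -8],
    [0, 0, -20],
    [0, 0, -30],
    [0, 0, -30],
    [0, 0, -30],
    [0, 0, -15],
    [0, 0, 0],
    [0, 0, 0],
  ],
  spin=[0, 0, 0, 0, 0, 0, 0, 0, 0, 0, 0, 0],
)

```text
time_s: 48.55
ee_pos: [0.5765, -0.0127, 0.2339]
tool_rot: [[0.574, 0.819, -0.003], [0.819, -0.574, -0.0], [-0.002, -0.003, -1.0]]
ft_force: [-0.8, -0.3, -0.6]
finger_gap: 0.0877
grip_force: 0.0
```

```bash
python3 st.py
python3 - <<'E'
from h import *
s=manip.sense();c=cam('wrist',s);im=manip.snapshot('wrist');cv2.imwrite('pics/w8.png',im)
p=proj(c,(.5766,-.0132,.127));x0,y0=(p-60).astype(int);print(p)
hsv=cv2.cvtColor(im,cv2.COLOR_BGR2HSV)[y0:y0+120,x0:x0+120];m=cv2.inRange(hsv,(160,60,40),(179,255,255));H,hi=cv2.findContours(m,cv2.RETR_CCOMP,cv2.CHAIN_APPROX_NONE)
for k,h in zip(H,hi[0]):
    if cv2.contourArea(k)<300: continue
    e=cv2.fitEllipse(cv2.convexHull(k));print(h[3],e,ray(c,(e[0][0]+x0,e[0][1]+y0),.127))
a=cv2.imread('pics/scene0.png');b=manip.snapshot('scene');d=cv2.threshold(cv2.cvtColor(cv2.absdiff(a,b),cv2.COLOR_BGR2GRAY),40,255,0)[1]
n,l,st,_=cv2.connectedComponentsWithStats(d);print(st[1:][st[1:,4]>15])
E
```

```text
48.55 [ 0.5765 -0.0127  0.2339] yaw 55.00123655735847 F [-0.7681 -0.2611 -0.6266] M [-0.0327  0.1173 -0.0106] 0.08765585215680374 -0.3822898661223939
[285.2053 205.3195]
-1 ((54.936981201171875, 48.92922592163086), (72.74785614013672, 105.97225952148438), 137.490478515625) [ 0.5788 -0.0016  0.127 ]
0 ((59.6362190246582, 60.69277572631836), (34.407100677490234, 37.68015670776367), 124.67814636230469) [ 0.576  -0.0132  0.127 ]
[[ 252    0   41   56  871]
 [ 432    0   22   16   75]
 [ 455    0   12    3   22]
 [ 458    3   43   57  859]
 [ 289   29    4   16   25]
 [ 431   35   12   19  165]
 [ 418   55   14   22   97]
 [ 433   59    8   15   28]
 [ 426   61   10   20  107]
 [ 440   61   12   15   61]
 [ 257   62   37   19  306]
 [ 233   80   87   67 1911]
 [ 416  105    5    8   29]
 [ 238  109    4    8   18]
 [ 262  169    7    7   30]
 [ 273  183   12   11   87]
 [ 266  194    3    8   17]
 [ 273  194   12    5   30]
 [ 410  251   17   19  231]]
```

The ring is centred on the cup's axis. Apart from the arm, only the spout's and ring's old places and the cup's mouth have changed. Handing in.

```bash
python3 -c "
from rig import manip
print(manip.finish_job())"
```

```text
the job is handed in; nothing more can be done
None
```

The cup is together and handed in at about 48.6 s: spout flat on the ledge, ring last turned to about 0.30 N m (snug), though it peaked at 0.64 N m (limit 0.7) before I backed it off, and the scene-camera check showed nothing else moved.

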